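Clamp a sanding block in the rinsing cabinet

ROBOT

A 6-joint arm with a two-finger parallel gripper is mounted at the origin on a cart in front of the work surface, level with it; the furniture and walls round the work are solid. World frame = base frame: x ahead of the robot, y to its left, z up, the work surface at z = 0. Lengths are in m, angles in degrees, forces in N, time in s.
With the tool pointing down it reaches from about 0.35 to 0.975 m from the base axis. Payload 7.1 kg.
Tool frame: the origin (TCP) lies midway between the tips of the shut fingers; the grasp point (between the pads) lies 19 mm behind it; z points along the fingers, y is the line along which they close (so a half turn about z gives the same grasp; the last joint's range is limited). The gripper opens to 88 mm and grips with 3 to 60 N. Pads are 20 mm wide; open, the fingers measure 115 mm over their backs; the gripper's body (75 mm by 178 mm) begins 61 mm behind the grasp point.
Start: joints at [-78.381, 24.242, 93.386, -0, 62.372, -1.089], TCP at [0.138, -0.61, 0.223] pointing down, gripper open.
Joint ranges: [-172.04, 172.04], [-51.8, 120.97], [4.93, 147.93], [-75.15, 255.16], [6.16, 154.13], [-145.62, 145.62]. Speed limits (degrees/s): [136.94, 136.94, 172.46, 180, 180, 180].

INTERFACE

Orientations are given as a 3x3 rotation matrix whose columns are the frame's x, y, z axes.
In Python, from plant import status, capture, bot, models gives the robot as it stands. The module is installed in compiled form; this text tells all that it offers.
- The arm moves only by the shell command python3 -m handwheel 'ROWS' [FORCE]. ROWS is 1 to 5 rows, parted by a bar, with the numbers parted by commas; each row has 7 numbers: a rotation vector rx, ry, rz in degrees, then dx, dy, dz in m, then the opening from 0.0 (shut) to 1.0 (fully open); each row shifts and turns the commanded pose from where the row before left it, along the tool's axes as they then stand; what a row does not reach is not made up. A row lasts 1/8 s, in which the tool goes at most 0.0625 m and 10.7 degrees, less where a joint would pass 70% of its speed; a pose out of reach is approached as far as the arm can. The fingers move at their own pace and stop on an object; FORCE is the grip in N (left out, the last holds). Time passes only in rows, so rows that do not move let the fingers close. It prints the time, the measured TCP pose, the force, the opening and the grip force at its end. Input that does not fit is refused with a message, and nothing moves.
- status.observe(): the state, without advancing time (a new reading comes with each control period).
- capture(name): name is "scene" or "top" or "wrist"; returns a dict with "image" (400x640x3 uint8, blue, green, red), "fx", "fy", "cx", "cy" (pixels), "distortion" ([k1, k2, p1, p2, k3] as OpenCV has them; the pictures are not rectified), "eye" and "rotation" of the camera in the world; the wrist camera has in their place "tool_from_camera" (4x4, takes a point from camera to tool coordinates, whose origin is the TCP and whose axes are the flange's). Camera axes: x right, y down, z forward; pixel columns grow to the right and rows downward; lengths in m; the calibration is good to about 2 mm. A picture is of the moment at which its call begins: read the wrist's pose just before it. There is no depth.
- bot.close_job(): hands the job in; it is judged then, once.
Trained networks look in a picture, given as the dict that the camera call returned (one of the last four; its "shot" number tells which), for a name from the list of things; names that differ only in an ending like _2 or _b are one class to them, and where a whole thing is asked for, a point or a joint stands for the part that bears it (a point fixed in the world has none). Each returns a list of dicts, best first, with "conf" (0 to 1); they miss things now and then, are a little off and sometimes report something else, mostly with a low value. They report only what shows in the picture. A call takes as long as a camera call.
- models.regions_of(label, picture): "mask" (400x640 bool, what is visible of it).
- models.place_of(label, picture): "xyz" ([x, y, z] in m, in world coordinates, good to about 4 mm: a listed point, or the origin of a listed thing).
The state is a dict: "time": time; "q": joint angles; "qvel": joint speeds; "joint_torque": joint torques, N m; "ee_pos": TCP position; "orientation": TCP orientation; "contact_force": force on the tool from outside, world axes, zero at the start; "ft_torque": the same for the moment, N m; "grip_width": opening from 0.0 (shut) to 1.0 (fully open); "gripper_force": force on a finger pad.
Only numpy, scipy, OpenCV 4.12 (cv2) and the standard library are available. Lean on these libraries where they do the work, as an engineer would, in place of code of your own. Each camera call takes 0.05 s, during which the arm holds its last target. There are 200 camera calls.

TASK

Swing the rinsing cabinet's door wide open by its handle. Take the black rubber sanding block, press the cabinet's spring jaw back with it and set it lengthwise between the jaw and the front stop, flat on the clamp bed and centred, so that the jaw holds it when you let go. Then shut the door fully; leave the two stones beside the sanding block where they are.

Things in the scene. Friction and masses are not known exactly. Their poses are not given: they have to be found in the camera images.
- cabinet: Grey metal rinsing cabinet, fixed, 180 deep (x) x 280 wide (y) x 222 mm high. Origin: on the table, middle of its open front; x points into it, y to the robot's left. Walls 10 mm; floor top at 12 mm, roof underside at 210 mm; opening 260 mm wide. The roof lets the clamp inside be reached only through the front, the tool leaning back to the robot 40 to 45 degrees from vertical
- door_leaf (a joint): angle of the windowed door before the cabinet's front, rad: 0 shut, grows as it swings out to the robot and to the left, 1.57 square to the front, 1.9 the limit. Hinge upright, at the left (+y) edge. The door is 268 mm wide, 14 mm thick, from 6 to 212 mm above the table, and stays where it is left (friction about 0.08 N m)
- door_hinge (a point): point on the door's vertical hinge axis, 110 mm above the table; in the cabinet's frame at x -8, y +134 mm
- handle_top (a point): centre of the top of the door's handle, an upright round steel bar 12 mm thick from 65 to 200 mm above the table. Struts at 105 and 145 mm height join it to the door; the 50 mm above stand free, to be pinched from above. In the door's frame (the cabinet's when shut) its axis lies at x -45, y -235 mm from the hinge, 38 mm before the door's face. Axes turn with the door
- seat (a point): point on top of the clamp bed where the middle of the clamped block's underside belongs: 46 mm behind the cabinet's front, 12 mm right (-y) of its middle, 36 mm above the table; axes as the cabinet's. The bed is a bar along x, 24 mm wide, 24 mm above the floor. The front stop, 24 mm wide, 10 mm thick, rises 9 mm above the bed; its face to the jaw lies 30 mm before (-x) this point
- jaw (a joint): how far the spring jaw is pressed back along the cabinet's x, m: 0 at rest (40 mm gap to the stop, too small for the block), 0.020 with the block clamped, 0.035 at its limit. A spring pushes it to the front with 2.9 N at 0, 5.5 N at 0.020, 7.4 N at 0.035; it has no catch
- jaw_face (a point): middle of the jaw's front face, which is upright, 26 mm wide and reaches from 1 to 35 mm above the bed
- sanding: the work: black rubber sanding block with rounded edges, 36 mm (its x) x 60 mm (its y) x 24 mm high, 40 to 75 g, lying flat on the table, its length roughly pointing away from the robot. Origin: middle of its underside. Clamped, its y lies along the cabinet's x, either way round
- stone_block: bystander: dark banded angular stone block 40x48x24 mm, loose; origin in the middle of its underside
- stone_bar: bystander: brown-and-cream striped stone bar 26x64x15 mm, loose; origin in the middle of its underside

How it is judged:
By the outcome, as a careful person would: the job done as asked, in the order asked, and still so for the second after the job is handed in, with the robot touching nothing.
It also fails if it takes over 72 s, if anything falls off the work surface, if the arm or the gripper's body presses on something with over 40 N, if the wrist force passes 120 N, or if a joint passes its speed limit or range.

## Working session

There is one attempt and no reset: what is moved stays moved. The work goes in short steps, Python scripts to look and compute and a shell command to move; the robot and the scene stay as the last step left them, time stands still between calls to the robot, and variables do not carry over. Pictures are saved under pics/ and viewed, at most 10 in all, crops included, and the job is handed in when it is done.

```bash
mkdir -p pics; ls
cat > h.py <<'E'
import numpy as np, cv2
from plant import status, capture, bot, models
np.set_printoptions(precision=4,suppress=True)
def cam(name):
    s=status.observe(); p=capture(name)
    if name=="wrist":
        T=np.eye(4);T[:3,:3]=s["orientation"];T[:3,3]=s["ee_pos"];M=T@np.array(p["tool_from_camera"]);p["R"]=M[:3,:3];p["e"]=M[:3,3]
    else: p["R"]=np.array(p["rotation"]);p["e"]=np.array(p["eye"])
    p["K"]=np.array([[p["fx"],0,p["cx"]],[0,p["fy"],p["cy"]],[0,0,1.]]);p["D"]=np.array(p["distortion"],float)
    return p
def ray(p,uv):
    n=cv2.undistortPoints(np.array([[uv]],float),p["K"],p["D"])[0,0]
    d=p["R"]@np.array([n[0],n[1],1]);return p["e"],d/np.linalg.norm(d)
def onplane(p,uv,z):
    e,d=ray(p,uv);return e+d*(z-e[2])/d[2]
def tri(rs):
    A=np.zeros((3,3));b=np.zeros(3)
    for e,d in rs: P=np.eye(3)-np.outer(d,d);A+=P;b+=P@e
    return np.linalg.solve(A,b)
def proj(p,X):
    R=p["R"].T;return cv2.projectPoints(np.array(X,float).reshape(-1,1,3),cv2.Rodrigues(R)[0],-R@p["e"],p["K"],p["D"])[0][:,0]
E
python3 - <<'E'
from h import *
s=status.observe();print({k:np.array(v) for k,v in s.items()})
for n in ("scene","top"):
    p=cam(n);cv2.imwrite(f"pics/{n}0.png",p["image"]);print(n,p["e"])
    for l in ("cabinet","door_hinge","handle_top","seat","jaw_face","sanding","stone_block","stone_bar"):
        print(l,[(np.array(r["xyz"]),round(r["conf"],2)) for r in models.place_of(l,p)[:2]])
    for l in ("sanding","stone_block","stone_bar"):
        for r in models.regions_of(l,p)[:1]:
            m=r["mask"].astype(np.uint8);c=max(cv2.findContours(m,0,2)[0],key=cv2.contourArea)
            b=cv2.boxPoints(cv2.minAreaRect(c));print(l,r["conf"],"bottom z0/top z24",[onplane(p,q,0.024 if l!="stone_bar" else .015)[:2] for q in b])
E
```

```text
pics
{'time': array(0.), 'q': array([-78.3793,  24.2821,  93.4313,   0.0001,  62.3715,  -1.0904]), 'qvel': array([-0.1012, -0.0009,  0.0174, -0.0106, -0.0286, -0.0085]), 'joint_torque': array([  0.0007, -54.4618, -27.3665,   0.0645,   0.0227,  -0.0001]), 'ee_pos': array([ 0.1374, -0.6091,  0.2219]), 'orientation': array([[ 0.9755,  0.22  , -0.0003],
       [ 0.22  , -0.9755,  0.0015],
       [ 0.    , -0.0015, -1.    ]]), 'contact_force': array([-0.4542, -0.105 ,  0.2497]), 'ft_torque': array([-0.0118, -0.023 ,  0.0498]), 'gripper_force': array(0.), 'grip_width': array(1.001)}
scene [ 1.2385 -0.2816  0.8486]
cabinet []
door_hinge []
handle_top [(array([ 0.5669, -0.0426,  0.1989]), 0.96)]
seat []
jaw_face []
sanding [(array([ 0.4578, -0.1977, -0.0016]), 0.48)]
stone_block [(array([ 0.4669, -0.3449,  0.0033]), 0.74)]
stone_bar [(array([ 0.5581, -0.3133,  0.005 ]), 0.56)]
sanding 0.54 bottom z0/top z24 [array([ 0.4357, -0.226 ]), array([ 0.4272, -0.1875]), array([ 0.5016, -0.1836]), array([ 0.5088, -0.2205])]
stone_block 0.8 bottom z0/top z24 [array([ 0.4416, -0.3692]), array([ 0.436 , -0.3286]), array([ 0.504 , -0.3223]), array([ 0.5087, -0.3614])]
stone_bar 0.45 bottom z0/top z24 [array([ 0.5273, -0.3243]), array([ 0.5287, -0.2998]), array([ 0.5975, -0.3008]), array([ 0.596 , -0.3242])]
top [-0.3329  0.1538  1.3042]
cabinet [(array([ 0.6315,  0.052 , -0.0033]), 0.75)]
door_hinge [(array([0.6136, 0.1839, 0.1117]), 0.97), (array([ 0.5644, -0.0504,  0.2004]), 0.45)]
handle_top [(array([ 0.5639, -0.0496,  0.2043]), 0.95)]
seat []
jaw_face []
sanding []
stone_block []
stone_bar []
```

View pics/scene0.png

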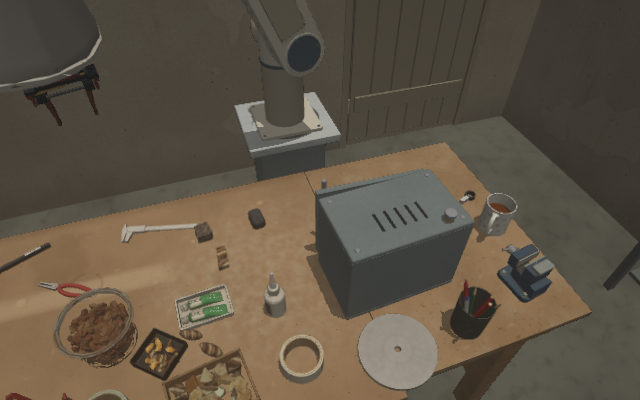

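View pics/top0.png

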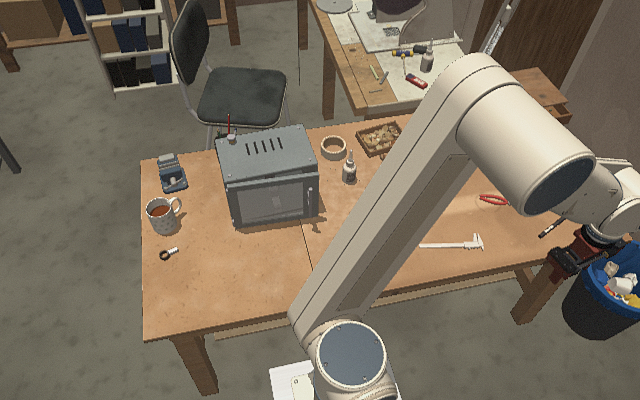

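The scene view has the sanding block near (257,218), with the stone block at (204,231) and the bar at (222,257). The handle top is at (323,183). The top view shows the shut door, with the handle at (309,200). I'll move over the sanding block and look with the wrist camera.

```bash
python3 -m handwheel '0,0,0,0.0385,-0.038,-0.0154,1 | 0,0,0,0.0385,-0.038,-0.0154,1 | 0,0,0,0.0385,-0.038,-0.0154,1 | 0,0,0,0.0385,-0.038,-0.0154,1 | 0,0,0,0.0385,-0.038,-0.0154,1' 30
python3 -m handwheel '0,0,0,0.0385,-0.038,-0.0154,1 | 0,0,0,0.0385,-0.038,-0.0154,1 | 0,0,0,0.0385,-0.038,-0.0154,1 | 0,0,6.4,0.0385,-0.038,-0.0154,1 | 0,0,6.3,0,0,0,1'
cat > look.py <<'E'
from h import *
import sys
n=sys.argv[1]; s=status.observe();print(s["time"],np.array(s["ee_pos"]),np.array(s["orientation"]).round(3).tolist())
p=cam("wrist");cv2.imwrite(f"pics/{n}.png",p["image"]);print("eye",p["e"],p["R"][:,2])
for l in sys.argv[2:]:
    print(l,[(np.array(r["xyz"]),round(r["conf"],2)) for r in models.place_of(l,p)[:2]])
    if l in("sanding","stone_block","stone_bar"):
      for r in models.regions_of(l,p)[:1]:
        m=r["mask"].astype(np.uint8);c=max(cv2.findContours(m,0,2)[0],key=cv2.contourArea)
        b=cv2.boxPoints(cv2.minAreaRect(c));print(l,r["conf"],b.tolist(),[onplane(p,q,0.024 if l!="stone_bar" else .015)[:2] for q in b])
E
python3 look.py w1 sanding stone_block stone_bar handle_top
```

```text
time: 1.82
ee_pos: [0.2842, -0.3805, 0.3004]
orientation: [[0.976, 0.22, 0.0], [0.22, -0.976, -0.0], [0.0, 0.001, -1.0]]
contact_force: [0.3, -0.6, 0.5]
grip_width: 1.002
gripper_force: 0.0
time: 2.45
ee_pos: [0.4024, -0.1973, 0.3627]
orientation: [[1.0, 0.002, 0.003], [0.002, -1.0, -0.001], [0.003, 0.001, -1.0]]
contact_force: [-0.3, 0.3, -0.6]
grip_width: 0.998
gripper_force: 0.0
2.45 [ 0.4024 -0.1973  0.3627] [[1.0, 0.002, 0.003], [0.002, -1.0, -0.001], [0.003, 0.001, -1.0]]
eye [ 0.4743 -0.198   0.5255] [-0.2585 -0.0012 -0.966 ]
sanding [(array([ 0.4586, -0.2024,  0.0005]), 0.74)]
sanding 0.71 [[314.11883544921875, 100.18814086914062], [339.0693359375, 97.69308471679688], [343.227783203125, 139.27723693847656], [318.27728271484375, 141.7722930908203]] [array([ 0.4885, -0.1815]), array([ 0.4921, -0.2181]), array([ 0.4317, -0.225 ]), array([ 0.4279, -0.1874])]
stone_block [(array([ 0.4663, -0.3495, -0.0016]), 0.57)]
stone_block 0.8 [[409.2655029296875, 101.51380157470703], [438.86895751953125, 99.77242279052734], [440.7620849609375, 131.95516967773438], [411.15863037109375, 133.69656372070312]] [array([ 0.4872, -0.3216]), array([ 0.4901, -0.3655]), array([ 0.4433, -0.3722]), array([ 0.4404, -0.3273])]
stone_bar [(array([ 0.5598, -0.3096, -0.0027]), 0.94)]
stone_bar 0.79 [[393.9352722167969, 71.8411865234375], [397.5646667480469, 24.65882682800293], [416.6823425292969, 26.129409790039062], [413.0529479980469, 73.311767578125]] [array([ 0.5295, -0.2987]), array([ 0.5939, -0.301 ]), array([ 0.5923, -0.3286]), array([ 0.5277, -0.3271])]
handle_top [(array([ 0.5657, -0.0498,  0.1985]), 0.88)]
```

```bash
python3 -m handwheel '0,0,-10.6,0,0,0,1 | 0,0,-10.6,0,0,0,1 | 0,0,-10.6,0,0,0,1 | 0,0,-10.6,0,0,0,1 | 0,0,-10.6,0,0,0,1' | grep -c time
python3 -m handwheel '0,0,-10.6,0,0,0,1 | 0,0,-10.6,0,0,0,1 | 0,0,-10.6,0,0,0,1 | 0,0,-10.6,0,0,0,1 | 0,0,-10.6,0,0,0,1' | grep -c time
python3 -m handwheel '0,0,-10.6,0,0,0,1 | 0,0,-10.6,0,0,0,1 | 0,0,-10.6,0,0,0,1 | 0,0,-10.6,0,0,0,1 | 0,0,-10.6,0,0,0,1'|grep -c time
python3 -m handwheel '0,0,-10.6,0,0,0,1 | 0,0,-10.4,0,0,0,1'
python3 look.py w2 sanding stone_block stone_bar handle_top door_hinge cabinet
```

```text
1
1
1
time: 4.97
ee_pos: [0.4, -0.2003, 0.3611]
orientation: [[-1.0, -0.006, -0.0], [-0.006, 1.0, 0.0], [0.0, 0.0, -1.0]]
contact_force: [-0.2, 0.4, -0.4]
grip_width: 1.001
gripper_force: 0.0
4.975 [ 0.4    -0.2003  0.3611] [[-1.0, -0.006, -0.0], [-0.006, 1.0, 0.0], [0.0, 0.0, -1.0]]
eye [ 0.3293 -0.2016  0.5237] [ 0.2632  0.0013 -0.9648]
sanding [(array([ 0.4602, -0.2044,  0.0006]), 0.87)]
sanding 0.64 [[313.0, 174.0], [335.0, 174.0], [335.0, 210.0], [313.0, 210.0]] [array([ 0.4274, -0.2207]), array([ 0.4272, -0.1867]), array([ 0.4854, -0.186 ]), array([ 0.4856, -0.2209])]
stone_block [(array([ 0.4669, -0.3504, -0.0038]), 0.69)]
stone_block 0.8 [[216.11766052246094, 185.47059631347656], [243.64707946777344, 178.58824157714844], [250.8235626220703, 207.2941131591797], [223.2941436767578, 214.1764678955078]] [array([ 0.4462, -0.3726]), array([ 0.435 , -0.3285]), array([ 0.4816, -0.3198]), array([ 0.4934, -0.3649])]
stone_bar [(array([ 0.561 , -0.313 ,  0.0003]), 0.84)]
stone_bar 0.96 [[251.0, 231.0], [266.0, 231.0], [266.0, 267.0], [251.0, 267.0]] [array([ 0.5253, -0.324 ]), array([ 0.5251, -0.2991]), array([ 0.5907, -0.3021]), array([ 0.5909, -0.3278])]
handle_top []
door_hinge []
cabinet [(array([ 0.629 ,  0.0537, -0.0006]), 0.79)]
```

```bash
python3 -m handwheel '0,0,0,-0.033,0.03,0.0242,1 | 0,0,0,-0.033,0.03,0.0242,1 | 0,0,0,-0.033,0.03,0.0242,1 | 0,0,0,-0.033,0.03,0.0242,1 | 0,0,0,-0.033,0.03,0.0242,0.7'
python3 look.py w3 handle_top door_hinge cabinet
python3 - <<'E'
from h import *
p=cam("scene")
for l in("cabinet","door_leaf"):
    for r in models.regions_of(l,p)[:1]:
        c=max(cv2.findContours(r["mask"].astype(np.uint8),0,2)[0],key=cv2.contourArea);a=cv2.approxPolyDP(cv2.convexHull(c),4,True)[:,0];print(l,r["conf"],a.tolist(),[onplane(p,q.astype(float),.222)[:2] for q in a])
E
```

```text
time: 6.1
ee_pos: [0.5664, -0.0486, 0.2395]
orientation: [[-1.0, 0.0, 0.0], [0.0, 1.0, -0.0], [-0.0, -0.0, -1.0]]
contact_force: [-0.1, -0.7, 0.3]
grip_width: 0.926
gripper_force: 0.0
6.1 [ 0.5664 -0.0486  0.2395] [[-1.0, 0.0, 0.0], [0.0, 1.0, -0.0], [-0.0, -0.0, -1.0]]
eye [ 0.4956 -0.0495  0.4021] [ 0.2637 -0.0005 -0.9646]
handle_top [(array([ 0.5618, -0.0487,  0.2015]), 0.84)]
door_hinge [(array([0.6177, 0.1886, 0.114 ]), 0.61), (array([ 0.5589, -0.3131,  0.0003]), 0.57)]
cabinet [(array([0.6282, 0.0541, 0.0001]), 0.62)]
cabinet 0.63 [[431, 171], [474, 221], [451, 279], [346, 317], [318, 260], [315, 192], [322, 180]] [array([0.633 , 0.1926]), array([0.8   , 0.2005]), array([0.9098, 0.0804]), array([ 0.9203, -0.1276]), array([ 0.7929, -0.1352]), array([ 0.6165, -0.0842]), array([ 0.5843, -0.0573])]
door_leaf 0.62 [[420, 170], [316, 231], [315, 191], [322, 179]] [array([0.622 , 0.1698]), array([ 0.7237, -0.1167]), array([ 0.6135, -0.0832]), array([ 0.5811, -0.0562])]
```

View pics/w3.png

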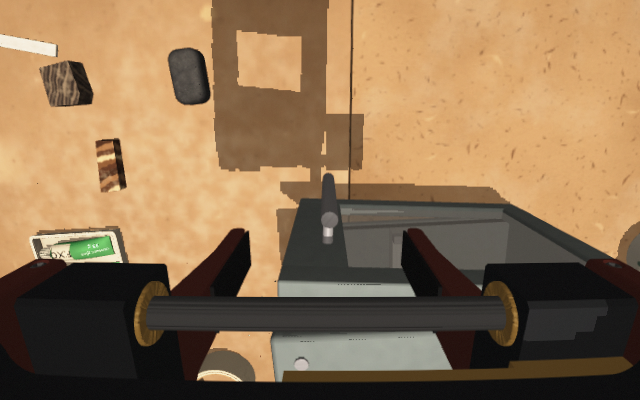

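The handle top is at (329,220), centred between the fingers. The sanding block is at (189,76), clear of the stones. Next: go down and pinch the handle.

```bash
python3 -m handwheel '0,0,0,0.001,0,0.038,0.6 | 0,0,0,0.001,0,0.037,0.4 | 0,0,0,0,0,0,0 | 0,0,0,0,0,0,0 | 0,0,0,0,0,0,0' 25
python3 - <<'E'
from h import *
h=np.array([.6152,.1853]);t=np.array(status.observe()["ee_pos"])[:2]
# rigid arc: 12 steps; per row tool-frame shift (chord at pose before turn)
v=t-h;print("r",np.linalg.norm(v))
for n,deg in((10,10),):
    a=-np.radians(deg);R=np.array([[np.cos(a),-np.sin(a)],[np.sin(a),np.cos(a)]])
    d=R@v-v; print("world chord",d,"tool dx,dy",-d[0],d[1])
E
```

```text
time: 7.08
ee_pos: [0.5648, -0.0489, 0.1673]
orientation: [[-1.0, 0.002, 0.004], [0.002, 1.0, 0.002], [-0.004, 0.002, -1.0]]
contact_force: [5.8, 20.3, 0.3]
grip_width: 0.182
gripper_force: 9.9
r 0.23952377240399297
world chord [-0.0399  0.0123] tool dx,dy 0.039895541044737165 0.012310726223621088
```

```bash
python3 -m handwheel '0,0,0,0,0.002,0,0 | 0,0,5,0.0203,0.005,0,0 | 0,0,10,0.0399,0.0123,0,0' 25
python3 - <<'E'
from h import *
s=status.observe();t=np.array(s["ee_pos"]);h=np.array([.6152,.1853]);v=t[:2]-h;print(np.linalg.norm(v),np.degrees(np.arctan2(v[1],v[0])),np.array(s["contact_force"]))
E
```

```text
time: 7.45
ee_pos: [0.5073, -0.0259, 0.1673]
orientation: [[-0.964, 0.265, 0.007], [0.265, 0.964, 0.002], [-0.007, 0.004, -1.0]]
contact_force: [11.1, 23.3, -2.1]
grip_width: 0.134
gripper_force: 25.0
0.23720944437941496 -117.06878176155469 [11.1465 23.3347 -2.0736]
```

```bash
python3 -m handwheel '0,0,10,0.0395,0.0165,0,0 | 0,0,10,0.0397,0.0123,0,0 | 0,0,10,0.0397,0.0123,0,0' 25
python3 - <<'E'
from h import *
s=status.observe();t=np.array(s["ee_pos"]);h=np.array([.6152,.1853]);v=t[:2]-h;f=np.array(s["contact_force"])[:2];print(np.linalg.norm(v),np.degrees(np.arctan2(v[1],v[0])),"radial",f@v/np.linalg.norm(v))
E
```

```text
time: 7.82
ee_pos: [0.4137, 0.0599, 0.1672]
orientation: [[-0.703, 0.712, 0.003], [0.712, 0.703, -0.001], [-0.002, 0.001, -1.0]]
contact_force: [5.9, 4.6, -1.4]
grip_width: 0.13
gripper_force: 25.0
0.23733699971414343 -148.09482850358 radial -7.421135486930548
```

```bash
python3 -m handwheel '0,0,10,0.0397,0.0123,0,0 | 0,0,10,0.0397,0.0123,0,0 | 0,0,10,0.0397,0.0123,0,0 | 0,0,10,0.0397,0.0123,0,0 | 0,0,10,0.0397,0.0123,0,0' 25
python3 -m handwheel '0,0,5,0.02,0.005,0,0 | 0,0,0,0,0,0,0 | 0,0,0,0,0,0,0.4 | 0,0,0,0,0,0,0.4 | 0,0,0,0,0,0,0.4' 25
python3 - <<'E'
from h import *
s=status.observe();t=np.array(s["ee_pos"]);h=np.array([.6152,.1853]);v=t[:2]-h;f=np.array(s["contact_force"])[:2];print(np.linalg.norm(v),np.degrees(np.arctan2(v[1],v[0])),"radial",f@v/np.linalg.norm(v))
E
```

```text
time: 8.45
ee_pos: [0.3886, 0.2612, 0.1673]
orientation: [[0.09, 0.996, 0.006], [0.996, -0.09, 0.002], [0.002, 0.005, -1.0]]
contact_force: [20.7, -7.6, -9.6]
grip_width: 0.133
gripper_force: 25.0
time: 9.07
ee_pos: [0.3931, 0.2783, 0.1653]
orientation: [[0.173, 0.985, -0.0], [0.985, -0.173, -0.0], [-0.0, -0.0, -1.0]]
contact_force: [-0.7, -0.2, -0.8]
grip_width: 0.393
gripper_force: 0.0
0.24079199962651934 157.29116034388608 radial 0.591044038114524
```

```bash
cat > plan.py <<'E'
from h import *
from scipy.spatial.transform import Rotation as Ro, Slerp
def goalR(yaw_deg,tilt): # tool x faces the robot, leaning back by tilt
    return Ro.from_euler("z",yaw_deg,degrees=True).as_matrix()@np.array([[-1,0,0],[0,1,0],[0,0,-1.]])@Ro.from_euler("y",-tilt,degrees=True).as_matrix()
def plan(p0,R0,p1,R1,n):
    sl=Slerp([0,1],Ro.from_matrix([R0,R1]));p=np.array(p0,float);d=(np.array(p1)-p)/n
    for i in range(n):
        A=sl(i/n);B=sl((i+1)/n);print(np.r_[(A.inv()*B).as_rotvec(degrees=True).round(2),A.inv().apply(d).round(4)])
    return p1,R1
def now():
    s=status.observe();return np.array(s["ee_pos"]),np.array(s["orientation"])
E
python3 - <<'E'
from plan import *
p,R=now();p=p+[0,0,.1]
p,R=plan(p,R,[.44,.04,.265],goalR(-1.4,0),10);print()
plan(p,R,[.47,.04,.2],goalR(-1.4,42),4)
E
```

```text
[-0.     -0.     -9.85   -0.0227  0.0087  0.    ]
[-0.     -0.     -9.85   -0.0238  0.0047  0.    ]
[-0.     -0.     -9.85   -0.0243  0.0006  0.    ]
[-0.     -0.     -9.85   -0.024  -0.0036  0.    ]
[-0.     -0.     -9.85   -0.0231 -0.0076  0.    ]
[-0.     -0.     -9.85   -0.0214 -0.0115  0.    ]
[-0.     -0.     -9.85   -0.0191 -0.015   0.    ]
[-0.     -0.     -9.85   -0.0163 -0.018   0.    ]
[-0.     -0.     -9.85   -0.013  -0.0205  0.    ]
[-0.     -0.     -9.85   -0.0093 -0.0225  0.    ]

[  0.     -10.5      0.      -0.0075   0.0002   0.0162]
[ -0.     -10.5      0.      -0.0044   0.0002   0.0173]
[ -0.     -10.5      0.      -0.0012   0.0002   0.0179]
[  0.     -10.5      0.       0.0021   0.0002   0.0178]
```

```bash
python3 -m handwheel '0,0,0,0,0,-0.05,0.5 | 0,0,0,0,0,-0.05,0.8 | 0,0,-9.85,-0.0227,0.0087,0,1 | 0,0,-9.85,-0.0238,0.0047,0,1 | 0,0,-9.85,-0.0243,0.0006,0,1' |grep -A1 ee_pos
python3 -m handwheel '0,0,-9.85,-0.024,-0.0036,0,1 | 0,0,-9.85,-0.0231,-0.0076,0,1 | 0,0,-9.85,-0.0214,-0.0115,0,1 | 0,0,-9.85,-0.0191,-0.015,0,1 | 0,0,-9.85,-0.0163,-0.018,0,1'|grep -A1 ee_pos
python3 -m handwheel '0,0,-9.85,-0.013,-0.0205,0,1 | 0,0,-9.85,-0.0093,-0.0225,0,1 | 0,-10.5,0,-0.0075,0,0.0162,1 | 0,-10.5,0,-0.0044,0,0.0173,1 | 0,-10.5,0,-0.0012,0,0.0179,1'|grep -A1 ee_pos
python3 -m handwheel '0,-10.5,0,0.002,0,0.0178,1 | 0,0,0,0,0,0,1'
python3 look.py w4 seat jaw_face cabinet sanding door_hinge handle_top stone_block
```

```text
ee_pos: [0.4073, 0.2063, 0.2654]
orientation: [[-0.341, 0.94, -0.0], [0.94, 0.341, 0.0], [0.0, -0.0, -1.0]]
ee_pos: [0.4306, 0.0871, 0.2652]
orientation: [[-0.935, 0.355, -0.0], [0.355, 0.935, 0.0], [0.0, -0.0, -1.0]]
ee_pos: [0.4625, 0.0384, 0.218]
orientation: [[-0.858, 0.028, 0.513], [0.023, 1.0, -0.016], [-0.514, -0.002, -0.858]]
time: 11.2
ee_pos: [0.4661, 0.0262, 0.2183]
orientation: [[-0.836, 0.053, 0.547], [0.025, 0.998, -0.06], [-0.549, -0.036, -0.835]]
contact_force: [0.3, 0.5, -1.1]
grip_width: 1.001
gripper_force: 0.0
11.2 [0.4661 0.0262 0.2183] [[-0.836, 0.053, 0.547], [0.025, 0.998, -0.06], [-0.549, -0.036, -0.835]]
eye [0.3185 0.0367 0.3149] [ 0.7474 -0.0648 -0.6612]
seat [(array([0.6796, 0.0425, 0.0358]), 0.71)]
jaw_face [(array([0.6869, 0.042 , 0.0551]), 0.65)]
cabinet [(array([0.6266, 0.0507, 0.0024]), 0.7)]
sanding [(array([ 0.4603, -0.2007,  0.0018]), 0.63)]
sanding 0.82 [[68.07691192626953, 47.61537551879883], [101.99999237060547, 24.999988555908203], [142.30767822265625, 85.46153259277344], [108.38460540771484, 108.07691955566406]] [array([ 0.4323, -0.2212]), array([ 0.4152, -0.1763]), array([ 0.475 , -0.1664]), array([ 0.499 , -0.2171])]
door_hinge [(array([0.618 , 0.1871, 0.111 ]), 0.79), (array([0.6888, 0.0435, 0.0532]), 0.36)]
handle_top []
stone_block []
stone_block 0.75 [[-1.1940306878879836e-15, 67.0], [21.0, 67.0], [21.0, 106.0], [0.0, 106.0]] [array([ 0.4451, -0.3078]), array([ 0.447 , -0.2843]), array([ 0.4904, -0.3189]), array([ 0.4887, -0.3452])]
```

View pics/w4.png

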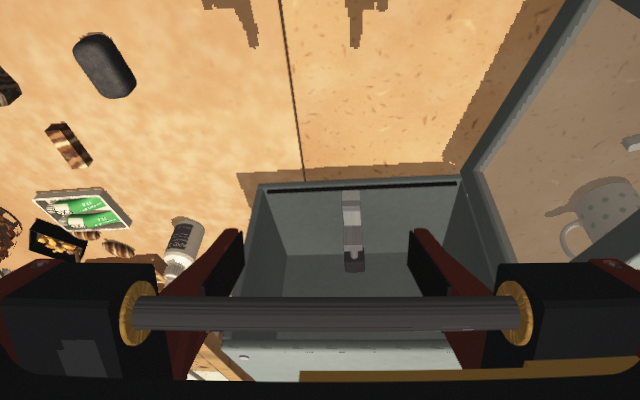

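Run:
```python
from h import *
s=status.observe();print(np.array(s["q"]))
p,R=np.array(s["ee_pos"]),np.array(s["orientation"])
q=np.radians(s["q"])
print("r",np.hypot(*p[:2]),"tilt",np.degrees(np.arccos(-R[2,2])))
```

```text
[  6.2889   1.3257 133.7374 -29.8206  13.87   -54.1311]
r 0.4680795358548059 tilt 33.473095503907714
```

The lean stopped at 33°: the wrist is near its limit this close in. The picture shows the clamp bed running from (351,192) to the jaw at (354,258), and the door is wide open. Next I'll measure the cabinet yaw and fit the arm's kinematics.

Run:
```python
from plan import *
p=cam("wrist");np.save("w4pose.npy",np.c_[p["R"],p["e"]])
for a,b,z in(((266,189),(456,182),.012),((351,195),(353,240),.036)):
    A,B=onplane(p,a,z),onplane(p,b,z);print(A,B,np.degrees(np.arctan2(*(B-A)[1::-1])))
s=status.observe();q=np.radians(s["q"]);R=np.array(s["orientation"])
E_=lambda q:(Ro.from_euler("z",q[0])*Ro.from_euler("y",q[1]+q[2])*Ro.from_euler("z",q[3])*Ro.from_euler("y",q[4])*Ro.from_euler("z",q[5])).as_matrix()
print(E_(q).T@R)
x,y=cv2.boundingRect(np.zeros((1,1),np.uint8))[:2]
c=p["image"][160:300,220:480];cv2.imwrite("pics/c4.png",cv2.resize(c,(780,420),interpolation=cv2.INTER_CUBIC))
P,R0=now();plan(P,R0,[.46,-.2035,.2],goalR(4,0),8)
```

```text
[ 0.6442 -0.0737  0.012 ] [0.6349 0.1795 0.012 ] 92.10049199132997
[0.6315 0.042  0.036 ] [0.7327 0.0453 0.036 ] 1.8639477231169312
[[-0. -1. -0.]
 [ 1. -0. -0.]
 [ 0. -0.  1.]]
[-0.51    4.15   -0.79    0.0013 -0.0286  0.0032]
[-0.51    4.15   -0.79    0.0015 -0.0286  0.003 ]
[-0.51    4.15   -0.79    0.0017 -0.0286  0.0029]
[-0.51    4.15   -0.79    0.0019 -0.0286  0.0028]
[-0.51    4.15   -0.79    0.0021 -0.0286  0.0027]
[-0.51    4.15   -0.79    0.0023 -0.0286  0.0026]
[-0.51    4.15   -0.79    0.0025 -0.0286  0.0025]
[-0.51    4.15   -0.79    0.0027 -0.0286  0.0024]
```

View pics/c4.png

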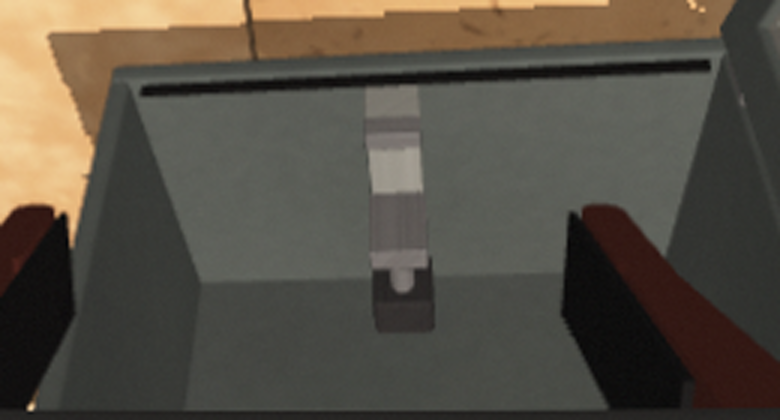

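```bash
cat > fit.py <<'E'
from plan import *
from scipy.optimize import least_squares
p=cam("wrist");Q=np.load("w4pose.npy");p["R"],p["e"]=Q[:,:3],Q[:,3]
C=[((.056,-.025,.037),(370,193)),((.056,.001,.037),(424,190)),((.056,-.025,.071),(371,250)),((.056,.001,.071),(427,248)),
((.170,-.13,.012),(200,283)),((0,-.14,0),(116,70)),((0,.14,0),(722,42)),((.006,-.024,.045),(365,118)),((.006,0,.045),(420,116)),((.016,-.024,.045),(366,132)),((.016,0,.045),(421,132))]
X=np.array([c[0] for c in C]);U=np.array([[220+c[1][0]/3,160+c[1][1]/3] for c in C])
def W(v,X):return X@Ro.from_euler("z",v[2]).as_matrix().T+[v[0],v[1],0]
f=lambda v:(proj(p,W(v,X))-U).ravel()
r=least_squares(f,[.63,.053,.035],loss="soft_l1");v=r.x
print("origin",v[:2],"yaw",np.degrees(v[2]),"seat",W(v,np.array([[.046,-.012,.036],[-.008,.134,.11]])))
print(((proj(p,W(v,X))-U)*3).round(1).tolist())
E
python3 fit.py
```

```text
origin [0.6322 0.0534] yaw 2.6775369248534844 seat [[0.6787 0.0435 0.036 ]
 [0.6179 0.1868 0.11  ]]
[[-1.0, -3.6], [0.9, -2.5], [-2.1, 0.7], [0.7, 1.0], [0.6, -4.1], [-3.5, -9.8], [16.4, -10.9], [-1.0, 15.4], [0.9, 15.2], [-0.5, 16.4], [0.4, 14.3]]
```

```bash
python3 -m handwheel '-0.5,4.15,-0.8,0.0013,-0.0286,0.0032,1 | -0.5,4.15,-0.8,0.0015,-0.0286,0.003,1 | -0.5,4.15,-0.8,0.0017,-0.0286,0.0029,1 | -0.5,4.15,-0.8,0.0019,-0.0286,0.0028,1 | -0.5,4.15,-0.8,0.0021,-0.0286,0.0027,1' | grep -A1 ee_pos
python3 -c "
from h import *
s=status.observe();print(np.r_[s['q'],s['ee_pos']].tolist())"
python3 -m handwheel '-0.5,4.15,-0.8,0.0023,-0.0286,0.0026,1 | -0.5,4.15,-0.8,0.0025,-0.0286,0.0025,1 | -0.5,4.15,-0.8,0.0027,-0.0286,0.0024,1 | 0,0,0,0,0,0,1'
python3 look.py w5 sanding
python3 -c "
from h import *
s=status.observe();print(np.r_[s['q'],s['ee_pos']].tolist())"
```

```text
ee_pos: [0.4615, -0.1057, 0.2088]
orientation: [[-0.968, -0.012, 0.249], [-0.02, 0.999, -0.03], [-0.249, -0.034, -0.968]]
[-15.809140503604937, 6.688267752544148, 121.92031976572179, 3.713076426876162, 37.08460129771814, -109.4360481952342, 0.46154745123005503, -0.10574955987425814, 0.208796689702284]
time: 12.92
ee_pos: [0.4589, -0.1923, 0.2022]
orientation: [[-0.998, -0.055, 0.036], [-0.056, 0.998, -0.013], [-0.035, -0.015, -0.999]]
contact_force: [-0.4, -0.3, 0.5]
grip_width: 1.002
gripper_force: 0.0
12.925 [ 0.4589 -0.1923  0.2022] [[-0.998, -0.055, 0.036], [-0.056, 0.998, -0.013], [-0.035, -0.015, -0.999]]
eye [ 0.3824 -0.1951  0.3622] [ 0.2977  0.0016 -0.9547]
sanding [(array([ 0.4585, -0.2022,  0.0008]), 0.66)]
sanding 0.92 [[301.0, 142.0], [335.0, 142.0], [335.0, 197.0], [301.0, 197.0]] [array([ 0.4294, -0.223 ]), array([ 0.4275, -0.1882]), array([ 0.4862, -0.1845]), array([ 0.4884, -0.2211])]
[-24.066585278098596, 14.006052523955548, 111.9183148813955, 0.2427751877176187, 51.93895526800925, -117.47819019281069, 0.45726987783184325, -0.1900624417532705, 0.20207431333580597]
```

```bash
sed -i 's/(365,118)/(366,132)/;s/(420,116)/(421,131)/;s/(366,132)),((.016,0/(366,150)),((.016,0/;s/((.016,-.024,.045),(366,132))/((.016,-.024,.045),(367,150))/;s/((.016,0,.045),(421,132))/((.016,0,.045),(422,149))/' fit.py; python3 fit.py
cat > kin.py <<'E'
from plan import *
from scipy.optimize import least_squares
S=np.array([[-78.3793,24.2821,93.4313,0,62.3715,-1.0904,.1374,-.6091,.2219],[6.2889,1.3257,133.7374,-29.8206,13.87,-54.1311,.4661,.0262,.2183],
[-15.8091,6.68827,121.9203,3.71308,37.0846,-109.436,.461547,-.10575,.208797],[-24.0666,14.00605,111.9183,.24278,51.939,-117.478,.45727,-.19006,.202074]])
ry=lambda a:Ro.from_euler("y",a);rz=lambda a:Ro.from_euler("z",a)
def fk(q,k):
    d1,a1,l2,a3,l3,L=k;A=rz(q[0]);p=A.apply([a1,0,d1]);A=A*ry(q[1]);p=p+A.apply([0,0,l2]);A=A*ry(q[2]);p=p+A.apply([a3,0,l3])
    A=A*rz(q[3])*ry(q[4]);p=p+A.apply([0,0,L]);A=A*rz(q[5]);return p,(A*rz(np.pi/2)).as_matrix()
res=lambda k:np.concatenate([fk(np.radians(s[:6]),k)[0]-s[6:] for s in S])
r=least_squares(lambda k:np.r_[res(k),1e-4*(k[1]),1e-4*k[3]],[.33,0,.45,0,.45,.3]);K=r.x
LO=np.radians([-172,-51.8,4.93,-75.15,6.16,-145.62]);HI=np.radians([172,120.97,147.93,255.16,154.13,145.62])
def ik(p,R):
    best=None
    for q4 in(0,180):
        for g in(15,60):
            x0=np.radians([np.degrees(np.arctan2(p[1],p[0])),10,120,q4,g,-90 if q4==0 else 90])
            f=lambda q:np.r_[(fk(q,K)[0]-p)*5,(Ro.from_matrix(fk(q,K)[1].T@R)).as_rotvec()]
            s=least_squares(f,np.clip(x0,LO+.01,HI-.01),bounds=(LO,HI))
            if best is None or s.cost<best.cost:best=s
    return best.cost,np.degrees(best.x)
if __name__=="__main__":
    print("K",K,np.abs(res(K)).max())
    for nm,p,y in(("seat",[.69,.043,.045],2.7),("front",[.60,.043,.08],2.7),("sand",[.47,-.203,.01],3.5),("mid",[.60,-.2,.01],3.5),("mid2",[.55,-.2,.03],3.5)):
        for t in(0,35,40,45):
            c,q=ik(np.array(p),goalR(y,t));print(nm,t,round(c,5),q.round(1))
E
python3 kin.py
```

```text
origin [0.6342 0.0537] yaw 2.452435837490287 seat [[0.6806 0.0436 0.036 ]
 [0.6204 0.1872 0.11  ]]
[[-0.8, -1.1], [1.0, 0.1], [-1.9, 3.0], [0.7, 3.6], [0.3, -2.7], [-2.3, -7.6], [15.6, -6.7], [-1.3, 4.3], [0.4, 3.2], [0.1, 1.1], [-0.1, 0.2]]
K [0.3281 0.0307 0.5308 0.0944 0.4723 0.2873] 0.012582710213858234
seat 0 0.0 [  3.6  43.5  87.4  -0.   49.1 -89.1]
seat 35 9e-05 [  3.9  40.  110.4 186.9   6.2  84. ]
seat 40 0.0 [  3.9  40.9 112.3 183.3  13.3  87.7]
seat 45 0.0 [  3.9  42.5 114.4 182.3  21.9  88.7]
front 0 0.0 [  4.1  34.5 100.1   0.   45.5 -88.6]
front 35 0.0 [  4.6  31.7 121.7 187.6   8.4  84.1]
front 40 0.0 [  4.7  33.2 124.1 184.4  17.3  87.4]
front 45 0.0 [  4.8  35.4 126.1 183.3  26.5  88.5]
sand 0 0.0 [ -23.4   37.1  112.1   -0.    30.8 -116.9]
sand 35 0.0 [-34.9  41.3 128.4 129.8  27.6 103.8]
sand 40 0.0 [-36.9  44.  129.7 134.1  35.4  97. ]
sand 45 0.0 [-38.9  47.2 130.7 136.2  43.5  92. ]
mid 0 0.0 [ -18.4   43.1   95.8   -0.    41.  -111.9]
mid 35 0.0 [-25.7  42.7 114.9 118.3  18.6 125.8]
mid 40 0.0 [-26.9  44.4 116.6 130.2  25.2 112.7]
mid 45 0.0 [-28.1  46.5 118.1 136.6  32.7 105. ]
mid2 0 0.0 [ -20.    38.5  102.5   -0.    39.  -113.5]
mid2 35 0.0 [-28.6  38.9 120.8 119.5  20.5 121.6]
mid2 40 0.0 [-30.   40.8 122.6 129.7  27.5 110. ]
mid2 45 0.0 [-31.5  43.3 123.9 135.3  35.1 102.7]
```

Run:
```python
from kin import *
import kin
print(res(K).reshape(-1,3))
s=status.observe();P=np.array(s["ee_pos"]);print(np.array(s["q"]),P)
kin.S=np.vstack([S,np.r_[s["q"],P]])
def fk2(q,k):
    d1,a1,l2,a3,l3,L,tx,ty,b=k;A=rz(q[0]);p=A.apply([a1,b,d1]);A=A*ry(q[1]);p=p+A.apply([0,0,l2]);A=A*ry(q[2]);p=p+A.apply([a3,0,l3])
    A=A*rz(q[3])*ry(q[4])*rz(q[5]+np.pi/2);return p+A.apply([tx,ty,L])
f=lambda k:np.r_[np.concatenate([fk2(np.radians(s[:6]),k)-s[6:] for s in kin.S]),1e-3*k[[1,3,6,7,8]]]
r=least_squares(f,np.r_[K,0,0,0],loss="soft_l1",f_scale=.002);print(r.x,f(r.x)[:15].reshape(-1,3))
```

```text
[[-0.0119 -0.001  -0.0004]
 [-0.0006 -0.0094 -0.0001]
 [-0.0024 -0.0126 -0.    ]
 [-0.0031 -0.0118  0.0005]]
[ -24.0475   13.9849  111.9221    0.2351   51.9486 -117.4841] [ 0.4573 -0.1899  0.2022]
[ 0.3159 -0.0003  0.5609  0.0799  0.4876  0.3076 -0.0001 -0.0002  0.012 ] [[-0.      0.      0.0002]
 [ 0.0001  0.0002  0.0002]
 [-0.0003 -0.     -0.0002]
 [ 0.0001 -0.0001 -0.0001]
 [ 0.0001 -0.0001 -0.0001]]
```

```bash
python3 - <<'E'
import re
t=open("kin.py").read()
t=t.replace("d1,a1,l2,a3,l3,L=k;A=rz(q[0]);p=A.apply([a1,0,d1])","d1,a1,l2,a3,l3,L,b=k;A=rz(q[0]);p=A.apply([a1,b,d1])")
t=re.sub(r"r=least_squares\(lambda k:.*\n","K=np.array([.3159,-.0003,.5609,.0799,.4876,.3076,.012])\n",t)
open("kin.py","w").write(t)
E
cat > jp.py <<'E'
from kin import *
def jpath(q0,q1,n):
    mz=[];rows=[]
    Ps=[fk(q0+(q1-q0)*i/n,K) for i in range(n+1)]
    for (p,R),(p2,R2) in zip(Ps,Ps[1:]):
        rv=Ro.from_matrix(R.T@R2).as_rotvec(degrees=True);d=R.T@(p2-p);rows.append(np.r_[rv.round(1),d.round(4)])
    for p,R in Ps:
        pts=[p+R@np.array(o) for o in((.01,.058,0),(-.01,.058,0),(.01,-.058,0),(-.01,-.058,0),(.038,.09,-.08),(.038,-.09,-.08),(-.038,.09,-.08),(-.038,-.09,-.08))]
        mz.append((p.round(2).tolist(),min(x[2] for x in pts).round(3),max(x[0] for x in pts).round(2),max(x[1] for x in pts).round(2)))
    return rows,mz
E
python3 - <<'E'
from jp import *
s=status.observe();q0=np.radians(s["q"])
c,qT=ik(np.array([.44,-.203,.09]),goalR(3.5,42));print(c,qT)
qT=np.radians(qT);n=32
rows,mz=jpath(q0,qT,n)
print(max(np.linalg.norm(r[:3]) for r in rows),max(np.linalg.norm(r[3:]) for r in rows))
for r in rows:print(" ".join("%g"%x for x in r))
for m in mz[::4]:print(m)
E
```

```text
2.3026872528411427e-27 [-44.7425  28.2797 136.268  114.883   33.3828 111.1751]
11.365298060323802 0.013782960494755834
-2.8 -0.6 10 0.0012 0.0113 0.0078
-2.8 -0.2 10.1 0.0026 0.0102 0.0075
-2.7 0.1 10.2 0.0036 0.0089 0.0071
-2.6 0.4 10.3 0.0043 0.0076 0.0067
-2.5 0.6 10.4 0.0048 0.0063 0.0063
-2.3 0.9 10.4 0.0049 0.005 0.0059
-2.2 1.1 10.5 0.0048 0.0039 0.0055
-2 1.3 10.6 0.0045 0.0029 0.0051
-1.8 1.4 10.6 0.0041 0.0022 0.0047
-1.6 1.6 10.7 0.0035 0.0016 0.0042
-1.4 1.7 10.8 0.0029 0.0013 0.0038
-1.2 1.8 10.8 0.0023 0.0011 0.0034
-1 1.8 10.9 0.0017 0.0012 0.003
-0.8 1.9 10.9 0.0012 0.0015 0.0026
-0.6 1.9 10.9 0.0009 0.0019 0.0022
-0.4 1.9 11 0.0008 0.0024 0.0018
-0.3 1.9 11 0.0008 0.003 0.0014
-0.1 1.9 11 0.0011 0.0036 0.001
0.1 1.8 11.1 0.0015 0.0041 0.0007
0.2 1.8 11.1 0.0022 0.0046 0.0003
0.4 1.8 11.1 0.003 0.005 0
0.5 1.7 11.1 0.0039 0.0051 -0.0003
0.6 1.7 11.2 0.005 0.0051 -0.0006
0.8 1.6 11.2 0.0061 0.0048 -0.0008
0.9 1.5 11.2 0.0073 0.0043 -0.0011
1 1.5 11.2 0.0084 0.0036 -0.0013
1.2 1.4 11.2 0.0094 0.0026 -0.0016
1.3 1.3 11.2 0.0103 0.0013 -0.0018
1.4 1.2 11.2 0.011 -0.0001 -0.0019
1.6 1 11.2 0.0114 -0.0017 -0.0021
1.7 0.9 11.2 0.0116 -0.0035 -0.0022
1.8 0.7 11.2 0.0115 -0.0053 -0.0024
([0.46, -0.19, 0.2], np.float64(0.201), np.float64(0.5), np.float64(-0.1))
([0.45, -0.15, 0.18], np.float64(0.164), np.float64(0.53), np.float64(-0.07))
([0.46, -0.12, 0.16], np.float64(0.143), np.float64(0.54), np.float64(-0.09))
([0.47, -0.1, 0.15], np.float64(0.142), np.float64(0.54), np.float64(-0.05))
([0.48, -0.1, 0.14], np.float64(0.121), np.float64(0.5), np.float64(-0.05))
([0.49, -0.11, 0.14], np.float64(0.099), np.float64(0.51), np.float64(-0.06))
([0.48, -0.14, 0.13], np.float64(0.085), np.float64(0.53), np.float64(-0.12))
([0.47, -0.17, 0.11], np.float64(0.08), np.float64(0.51), np.float64(-0.1))
([0.44, -0.2, 0.09], np.float64(0.083), np.float64(0.45), np.float64(-0.11))
```

```bash
python3 -m handwheel '-2.6,-0.5,9,0.001,0.01,0.007,1 | -2.5,-0.2,9.1,0.0022,0.0092,0.0068,1 | -2.5,0,9.2,0.003,0.0082,0.0065,1 | -2.4,0.3,9.3,0.0038,0.007,0.006,1 | -2.3,0.5,9.3,0.0042,0.006,0.0057,1' |grep ee_pos
python3 -m handwheel '-2.2,0.7,9.4,0.0044,0.005,0.0054,1 | -2,0.9,9.4,0.0044,0.004,0.005,1 | -1.9,1.1,9.5,0.0042,0.003,0.0048,1 | -1.7,1.2,9.5,0.0039,0.0023,0.0044,1 | -1.6,1.3,9.6,0.0035,0.0018,0.0041,1' |grep ee_pos
python3 -m handwheel '-1.4,1.4,9.6,0.003,0.0014,0.0037,1 | -1.3,1.5,9.7,0.0026,0.0012,0.0034,1 | -1.1,1.6,9.7,0.002,0.001,0.003,1 | -0.9,1.6,9.7,0.0015,0.001,0.0027,1 | -0.8,1.7,9.7,0.0011,0.0012,0.0024,1'
python3 - <<'E'
from jp import *
s=status.observe();q0=np.radians(s["q"]);print(np.array(s["q"]))
qT=np.radians([-44.7425,28.2797,136.268,114.883,33.3828,111.1751])
n=int(np.ceil(np.degrees(abs(qT-q0)[3]+abs(qT-q0)[5])/10.3));rows,mz=jpath(q0,qT,n)
for r in rows:print(" ".join("%g"%x for x in r))
E
```

```text
ee_pos: [0.4547, -0.1443, 0.1734]
ee_pos: [0.4609, -0.1136, 0.1577]
time: 15.0
ee_pos: [0.4721, -0.1014, 0.149]
orientation: [[0.665, 0.662, 0.344], [0.532, -0.744, 0.404], [0.524, -0.085, -0.848]]
contact_force: [0.4, 0.2, 1.1]
grip_width: 1.004
gripper_force: 0.0
[-33.3655  20.0104 122.053   48.2944  44.8626 -20.8702]
-0.7 1.8 10.1 0.0013 0.0016 0.0024
-0.5 1.8 10.1 0.0011 0.0019 0.002
-0.4 1.8 10.1 0.001 0.0023 0.0017
-0.2 1.8 10.2 0.001 0.0028 0.0014
-0.1 1.7 10.2 0.0013 0.0033 0.001
0.1 1.7 10.2 0.0016 0.0037 0.0007
0.2 1.7 10.2 0.0021 0.0041 0.0004
0.3 1.7 10.3 0.0028 0.0044 0.0002
0.4 1.6 10.3 0.0036 0.0046 -0.0001
0.6 1.6 10.3 0.0045 0.0046 -0.0004
0.7 1.5 10.3 0.0054 0.0045 -0.0006
0.8 1.5 10.3 0.0064 0.0041 -0.0008
0.9 1.4 10.3 0.0073 0.0036 -0.001
1 1.3 10.3 0.0082 0.0029 -0.0012
1.1 1.3 10.4 0.009 0.0019 -0.0014
1.2 1.2 10.4 0.0097 0.0008 -0.0016
1.3 1.1 10.4 0.0103 -0.0004 -0.0018
1.5 1 10.4 0.0106 -0.0018 -0.0019
1.5 0.8 10.4 0.0108 -0.0033 -0.002
1.6 0.7 10.4 0.0107 -0.0049 -0.0021
```

The wrist is flipping as planned, so I'll finish it.

```bash
python3 -m handwheel '-0.7,1.8,10.1,0.0013,0.0016,0.0024,1 | -0.5,1.8,10.1,0.0011,0.0019,0.002,1 | -0.4,1.8,10.1,0.001,0.0023,0.0017,1 | -0.2,1.8,10.2,0.001,0.0028,0.0014,1 | -0.1,1.7,10.2,0.0013,0.0033,0.001,1' |grep ee_pos
python3 -m handwheel '0.1,1.7,10.2,0.0016,0.0037,0.0007,1 | 0.2,1.7,10.2,0.0021,0.0041,0.0004,1 | 0.3,1.7,10.3,0.0028,0.0044,0.0002,1 | 0.4,1.6,10.3,0.0036,0.0046,-0.0001,1 | 0.6,1.6,10.3,0.0045,0.0046,-0.0004,1' |grep ee_pos
python3 -m handwheel '0.7,1.5,10.3,0.0054,0.0045,-0.0006,1 | 0.8,1.5,10.3,0.0064,0.0041,-0.0008,1 | 0.9,1.4,10.3,0.0073,0.0036,-0.001,1 | 1,1.3,10.3,0.0082,0.0029,-0.0012,1 | 1.1,1.3,10.4,0.009,0.0019,-0.0014,1'|grep ee_pos
python3 -m handwheel '1.2,1.2,10.4,0.0097,0.0008,-0.0016,1 | 1.3,1.1,10.4,0.0103,-0.0004,-0.0018,1 | 1.5,1,10.4,0.0106,-0.0018,-0.0019,1 | 1.5,0.8,10.4,0.0108,-0.0033,-0.002,1 | 1.6,0.7,10.4,0.0107,-0.0049,-0.0021,1'
python3 look.py w6 sanding jaw_face seat
python3 - <<'E'
from plan import *
P,R=now();print(np.array(status.observe()["q"]))
plan(P,R,[.43,-.203,.09],goalR(3.5,42),2)
E
```

```text
ee_pos: [0.4838, -0.1071, 0.1414]
ee_pos: [0.4864, -0.1307, 0.1308]
ee_pos: [0.4739, -0.1657, 0.1137]
time: 17.5
ee_pos: [0.442, -0.2034, 0.0905]
orientation: [[-0.743, -0.059, 0.666], [-0.041, 0.998, 0.042], [-0.668, 0.004, -0.744]]
contact_force: [-0.6, -0.5, 0.3]
grip_width: 0.999
gripper_force: 0.0
17.5 [ 0.442  -0.2034  0.0905] [[-0.743, -0.059, 0.666], [-0.041, 0.998, 0.042], [-0.668, 0.004, -0.744]]
eye [ 0.2817 -0.214   0.1638] [ 0.8387  0.0506 -0.5423]
sanding [(array([ 0.4576, -0.202 ,  0.002 ]), 0.77)]
sanding 0.89 [[295.0, 115.0], [350.0, 115.0], [350.0, 190.0], [295.0, 190.0]] [array([ 0.4126, -0.2232]), array([ 0.4109, -0.1922]), array([ 0.4859, -0.1832]), array([ 0.4881, -0.2247])]
jaw_face []
seat [(array([0.6815, 0.0413, 0.0379]), 0.78), (array([ 0.4593, -0.2011,  0.0014]), 0.61)]
[-44.7006  28.1441 136.3581 114.6014  33.3657 111.1865]
[ 0.07   -0.02    0.14    0.0049  0.0007 -0.004 ]
[ 0.07   -0.02    0.14    0.0049  0.0007 -0.004 ]
```

View pics/w6.png

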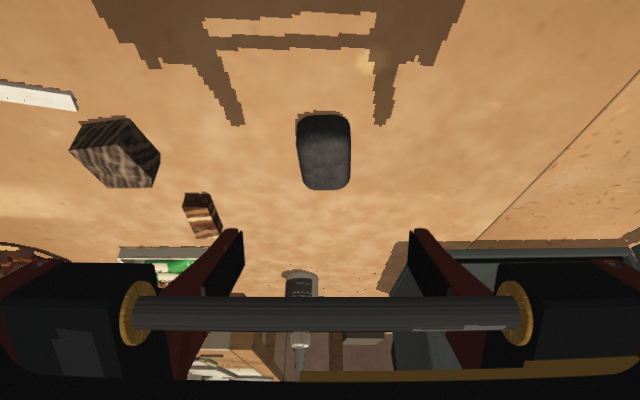

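The block is centred ahead of the fingers, spanning (296–350, 112–190). I'll refine its axis from the mask of its top face and plan the descent.

Run:
```python
from plan import *
p=cam("wrist");m=models.regions_of("sanding",p)[0]["mask"]
c=[]
for v in range(148,180,2):
    u=np.where(m[v])[0]
    a,b=onplane(p,(u.min(),v),.02),onplane(p,(u.max(),v),.02);c.append(np.r_[(a+b)/2,np.linalg.norm(a-b)])
c=np.array(c);k=np.polyfit(c[:,0],c[:,1],1);print("yaw",np.degrees(np.arctan(k[0])),"y at .4585",np.polyval(k,.4585),"width",c[:,3].mean(),"far edge x",onplane(p,(325,189),.022),"near bottom",onplane(p,(323,112),.004))
P,R=now()
G=goalR(3.5,42)
plan(P,R,[.464,np.polyval(k,.46),.010],G,2)
```

```text
yaw 5.890771718394596 y at .4585 -0.20426385558193924 width 0.03502400355802556 far edge x [ 0.4897 -0.2022  0.022 ] near bottom [ 0.4289 -0.2074  0.004 ]
[ 0.06   -0.02    0.11    0.0191 -0.0008  0.037 ]
[ 0.06   -0.02    0.11    0.0191 -0.0008  0.037 ]
```

```bash
python3 -m handwheel '-0.4,0,-0.5,0.0191,-0.0008,0.037,0.85 | -0.4,0,-0.5,0.0191,-0.0008,0.037,0.7 | 0,0,0,0,0,0,0.7' 40
python3 -m handwheel '0,0,0,0,0,0,0 | 0,0,0,0,0,0,0 | 0,0,0,0,0,0,0 | 0,0,0,0,0,0,0 | 0,0,0,0,0,0,0' 40
```

```text
time: 18.23
ee_pos: [0.4645, -0.2038, 0.0083]
orientation: [[-0.74, -0.086, 0.667], [-0.064, 0.996, 0.058], [-0.67, 0.001, -0.743]]
contact_force: [1.0, -0.1, 2.3]
grip_width: 0.72
gripper_force: 1.1
time: 18.85
ee_pos: [0.4638, -0.2042, 0.0101]
orientation: [[-0.741, -0.085, 0.666], [-0.064, 0.996, 0.056], [-0.669, -0.001, -0.743]]
contact_force: [-0.3, -0.3, 4.4]
grip_width: 0.395
gripper_force: 40.0
```

```bash
python3 -m handwheel '0,0,0,-0.04,0,-0.0446,0 | 0,0,0,-0.04,0,-0.0446,0 | 0,0,0,0,0,0,0'
python3 look.py w7 sanding seat jaw_face
python3 - <<'E'
from kin import *
P,R=now()
psi=np.radians(2.5);cx=np.array([np.cos(psi),np.sin(psi),0]);seat=np.array([.680,.0427,.036])
off=cx*.005+[0,0,.010]
A=seat-cx*.10+off+[0,0,.016]
print("A",A,ik(A,goalR(2.5,42)),ik(seat+off,goalR(2.5,42)))
plan(P,R,A,goalR(2.5,42),7)
E
```

```text
time: 19.23
ee_pos: [0.4655, -0.2048, 0.1252]
orientation: [[-0.737, -0.087, 0.671], [-0.067, 0.996, 0.056], [-0.673, -0.004, -0.74]]
contact_force: [-0.7, 0.4, -1.0]
grip_width: 0.398
gripper_force: 39.9
19.225 [ 0.4655 -0.2048  0.1252] [[-0.737, -0.087, 0.671], [-0.067, 0.996, 0.056], [-0.673, -0.004, -0.74]]
eye [ 0.305  -0.2195  0.1974] [ 0.8411  0.0709 -0.5362]
sanding [(array([ 0.4603, -0.2065,  0.1155]), 0.83)]
sanding 0.61 [[287.0, 200.0], [364.0, 200.0], [364.0, 286.0], [287.0, 286.0]] [array([ 0.5843, -0.2345]), array([ 0.5772, -0.1584]), array([ 0.8502, -0.1072]), array([ 0.8632, -0.2382])]
seat [(array([0.6797, 0.0413, 0.0336]), 0.98), (array([0.6879, 0.0422, 0.055 ]), 0.27)]
jaw_face []
A [0.5851 0.0386 0.062 ] (np.float64(1.1501342929422107e-29), array([  2.6503,  34.1194, 128.8862, 180.238 ,  25.0057,  89.896 ])) (np.float64(1.0711900215884098e-23), array([  2.619 ,  38.9881, 116.7133, 180.262 ,  17.7015,  89.8389]))
[ 0.26   -0.01    0.24   -0.0095  0.0328  0.0198]
[ 0.26   -0.01    0.24   -0.0093  0.033   0.0197]
[ 0.26   -0.01    0.24   -0.0092  0.0331  0.0195]
[ 0.26   -0.01    0.24   -0.0091  0.0332  0.0194]
[ 0.26   -0.01    0.24   -0.0089  0.0333  0.0192]
[ 0.26   -0.01    0.24   -0.0088  0.0335  0.0191]
[ 0.26   -0.01    0.24   -0.0086  0.0336  0.0189]
```

View pics/w7.png

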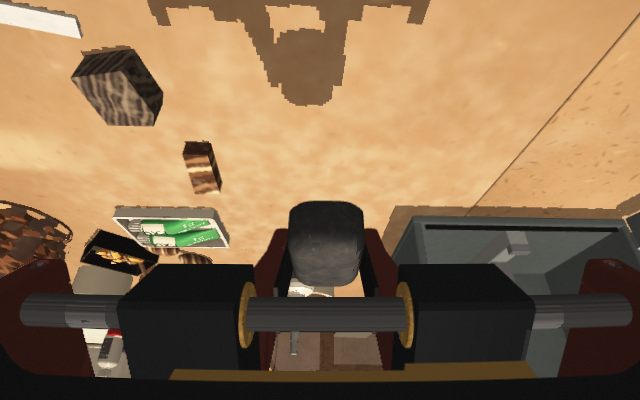

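The block is held level at (325,243), with the offsets I expected. I'll carry it to the cabinet mouth.

```bash
python3 -m handwheel '0.26,0,0.24,-0.0095,0.0328,0.0198,0 | 0.26,0,0.24,-0.0093,0.033,0.0197,0 | 0.26,0,0.24,-0.0092,0.0331,0.0195,0 | 0.26,0,0.24,-0.0091,0.0332,0.0194,0 | 0.26,0,0.24,-0.0089,0.0333,0.0192,0' |grep ee_pos
python3 -m handwheel '0.26,0,0.24,-0.0088,0.0335,0.0191,0 | 0.26,0,0.24,-0.0086,0.0336,0.0189,0 | 0,0,0,0,0,0,0'
python3 look.py w8 sanding seat jaw_face cabinet
python3 - <<'E'
from plan import *
P,R=now()
psi=np.radians(2.5);cx=np.array([np.cos(psi),np.sin(psi),0]);seat=np.array([.680,.0425,.036])
off=cx*.005+[0,0,.010]
B0=seat-cx*.03+off+[0,0,.0115];B=seat+cx*.006+off+[0,0,.0115];C=seat+cx*.006+off+[0,0,.001]
G=goalR(2.5,42)
p,R=plan(P,R,B0,G,3);print();p,R=plan(p,R,B,G,3);print();plan(p,R,C,G,2)
E
```

```text
ee_pos: [0.5505, -0.0299, 0.0772]
time: 20.48
ee_pos: [0.5857, 0.0404, 0.0607]
orientation: [[-0.744, -0.048, 0.666], [-0.037, 0.999, 0.03], [-0.667, -0.002, -0.745]]
contact_force: [-0.6, -0.3, -1.1]
grip_width: 0.396
gripper_force: 39.9
20.475 [0.5857 0.0404 0.0607] [[-0.744, -0.048, 0.666], [-0.037, 0.999, 0.03], [-0.667, -0.002, -0.745]]
eye [0.4253 0.0319 0.1342] [ 0.8388  0.0383 -0.543 ]
sanding [(array([0.5803, 0.0399, 0.0547]), 0.76)]
sanding 0.79 [[287.0, 200.0], [364.0, 200.0], [364.0, 286.0], [287.0, 286.0]] [array([0.5992, 0.0157]), array([0.5967, 0.0637]), array([0.765 , 0.0883]), array([0.7694, 0.0069])]
seat []
jaw_face [(array([0.6886, 0.0416, 0.0548]), 0.79)]
cabinet []
[-0.04   -0.02    0.     -0.0162  0.0006  0.0169]
[-0.04   -0.02    0.     -0.0162  0.0006  0.0169]
[-0.04   -0.02    0.     -0.0162  0.0006  0.0169]

[ 0.      0.      0.     -0.0089 -0.      0.008 ]
[ 0.      0.      0.     -0.0089 -0.      0.008 ]
[ 0.      0.      0.     -0.0089 -0.      0.008 ]

[ 0.      0.      0.      0.0035 -0.      0.0039]
[ 0.      0.      0.      0.0035 -0.      0.0039]
```

View pics/w8.png

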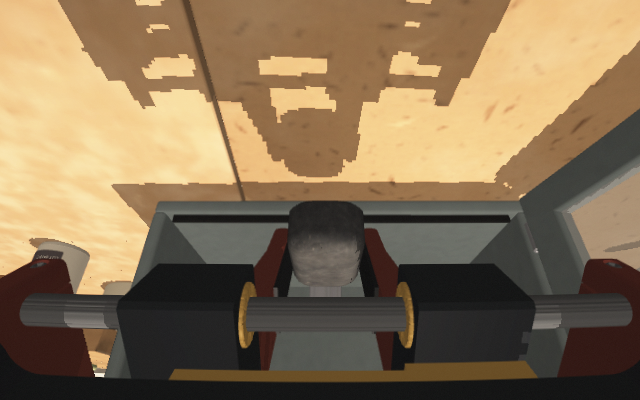

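```bash
python3 -m handwheel '0,0,0,-0.0162,0.0004,0.0169,0 | 0,0,0,-0.0162,0.0004,0.0169,0 | 0,0,0,-0.0162,0.0004,0.0169,0 | 0,0,0,0,0,0,0'
python3 -m handwheel '0,0,0,-0.0045,0,0.004,0 | 0,0,0,-0.0044,0,0.004,0 | 0,0,0,-0.0045,0,0.004,0 | 0,0,0,-0.0044,0,0.004,0'
python3 -m handwheel '0,0,0,-0.0045,0,0.004,0 | 0,0,0,-0.0044,0,0.004,0 | 0,0,0,0,0,0,0'
```

```text
time: 21.28
ee_pos: [0.6571, 0.0411, 0.0587]
orientation: [[-0.741, -0.042, 0.67], [-0.033, 0.999, 0.027], [-0.671, -0.002, -0.742]]
contact_force: [-0.0, 0.7, -0.9]
grip_width: 0.401
gripper_force: 39.9
time: 21.78
ee_pos: [0.6789, 0.043, 0.0574]
orientation: [[-0.744, -0.043, 0.667], [-0.033, 0.999, 0.028], [-0.668, -0.002, -0.744]]
contact_force: [-5.2, -2.5, 1.1]
grip_width: 0.398
gripper_force: 40.0
time: 22.15
ee_pos: [0.6908, 0.0436, 0.0573]
orientation: [[-0.744, -0.044, 0.667], [-0.033, 0.999, 0.028], [-0.668, -0.002, -0.745]]
contact_force: [-6.7, -2.1, 2.7]
grip_width: 0.399
gripper_force: 40.0
```

```bash
python3 look.py w9 sanding jaw_face
python3 -m handwheel '0,0,0,0.0023,0,0.0026,0 | 0,0,0,0.0023,0,0.0026,0 | 0,0,0,0.0024,0,0.0026,0 | 0,0,0,0,0,0,0'
python3 look.py w10 sanding
```

```text
22.15 [0.6908 0.0436 0.0573] [[-0.744, -0.044, 0.667], [-0.033, 0.999, 0.028], [-0.668, -0.002, -0.745]]
eye [0.5303 0.0357 0.1307] [ 0.8394  0.035  -0.5424]
sanding [(array([0.6841, 0.0446, 0.0502]), 0.88)]
sanding 0.66 [[287.0, 200.0], [364.0, 200.0], [364.0, 286.0], [287.0, 286.0]] [array([0.6988, 0.0194]), array([0.6967, 0.0659]), array([0.8603, 0.0892]), array([0.8641, 0.0101])]
jaw_face []
time: 22.85
ee_pos: [0.6905, 0.0439, 0.0468]
orientation: [[-0.744, -0.044, 0.667], [-0.034, 0.999, 0.028], [-0.668, -0.002, -0.745]]
contact_force: [-6.7, -1.4, 2.2]
grip_width: 0.4
gripper_force: 40.0
22.85 [0.6905 0.0439 0.0468] [[-0.744, -0.044, 0.667], [-0.034, 0.999, 0.028], [-0.668, -0.002, -0.745]]
eye [0.53   0.036  0.1202] [ 0.8393  0.0357 -0.5425]
sanding [(array([0.6849, 0.0434, 0.0393]), 0.72)]
sanding 0.69 [[287.0, 200.0], [364.0, 200.0], [364.0, 286.0], [287.0, 286.0]] [array([0.6818, 0.0214]), array([0.6799, 0.0632]), array([0.8272, 0.0843]), array([0.8308, 0.0131])]
```

View pics/w10.png

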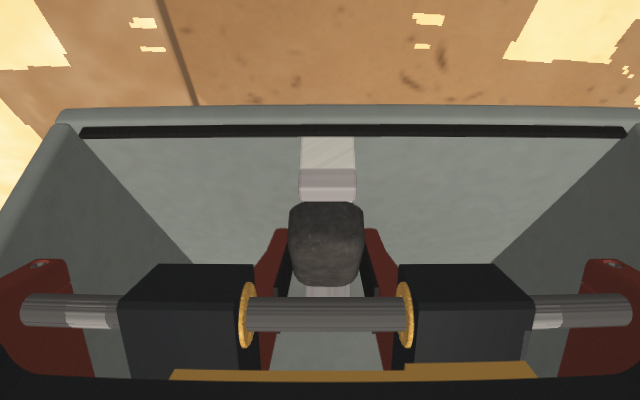

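The block at (289–363, 202–286) sits behind the stop at (300–356, ~137–200), and their centres agree within about 1 mm. Next: down to the bed, then forward to the stop.

```bash
python3 -m handwheel '0,0,0,0.001,0,0.0011,0 | 0,0,0,0,0,0,0'
python3 -m handwheel '0,0,0,0.0015,0,-0.0013,0 | 0,0,0,0.0015,0,-0.0013,0 | 0,0,0,0,0,0,0'
python3 -m handwheel '0,0,0,0.0015,0,-0.0013,0 | 0,0,0,0,0,0,0'
```

```text
time: 23.25
ee_pos: [0.6907, 0.044, 0.0456]
orientation: [[-0.743, -0.045, 0.667], [-0.034, 0.999, 0.028], [-0.668, -0.002, -0.744]]
contact_force: [-7.1, 0.4, 2.4]
grip_width: 0.399
gripper_force: 40.0
time: 23.62
ee_pos: [0.6867, 0.0437, 0.0456]
orientation: [[-0.743, -0.044, 0.667], [-0.034, 0.999, 0.028], [-0.668, -0.002, -0.744]]
contact_force: [-6.3, -0.5, 2.3]
grip_width: 0.398
gripper_force: 40.0
time: 23.88
ee_pos: [0.6848, 0.0436, 0.0456]
orientation: [[-0.743, -0.044, 0.668], [-0.034, 0.999, 0.028], [-0.668, -0.002, -0.744]]
contact_force: [-5.9, -0.5, 1.8]
grip_width: 0.395
gripper_force: 40.0
```

```bash
python3 -m handwheel '0,0,0,0.0007,0,0.0008,0 | 0,0,0,0,0,0,0'
python3 -m handwheel '0,0,0,0.0007,0,0.0008,0 | 0,0,0,0,0,0,0'
python3 -m handwheel '0,0,0,0.0015,0,-0.0013,0 | 0,0,0,0,0,0,0'
```

```text
time: 24.12
ee_pos: [0.6851, 0.0437, 0.045]
orientation: [[-0.743, -0.044, 0.668], [-0.034, 0.999, 0.028], [-0.669, -0.002, -0.743]]
contact_force: [-7.4, -0.1, 4.7]
grip_width: 0.393
gripper_force: 40.0
time: 24.38
ee_pos: [0.6851, 0.0437, 0.0449]
orientation: [[-0.742, -0.044, 0.669], [-0.034, 0.999, 0.028], [-0.67, -0.002, -0.742]]
contact_force: [-13.4, -1.8, 15.1]
grip_width: 0.396
gripper_force: 40.2
time: 24.62
ee_pos: [0.6843, 0.0436, 0.0449]
orientation: [[-0.741, -0.044, 0.67], [-0.034, 0.999, 0.028], [-0.671, -0.002, -0.741]]
contact_force: [-6.4, -0.8, 9.8]
grip_width: 0.395
gripper_force: 40.1
```

```bash
python3 -m handwheel '0,0,0,0.0012,0,-0.0014,0 | 0,0,0,0,0,0,0'|grep -E 'pos|force'
python3 -m handwheel '0,0,0,0.0012,0,-0.0014,0 | 0,0,0,0,0,0,0'|grep -E 'pos|force'
python3 -m handwheel '0,0,0,0.0012,0,-0.0012,0 | 0,0,0,0,0,0,0'|grep -E 'pos|force'
python3 look.py w11 sanding
```

```text
ee_pos: [0.6826, 0.0435, 0.0449]
contact_force: [-3.5, -0.3, 7.3]
gripper_force: 40.1
ee_pos: [0.682, 0.0435, 0.0452]
contact_force: [4.5, 0.9, -1.5]
gripper_force: 39.9
ee_pos: [0.6818, 0.0435, 0.0457]
contact_force: [11.3, 1.2, -7.5]
gripper_force: 39.8
25.375 [0.6818 0.0435 0.0457] [[-0.738, -0.045, 0.673], [-0.034, 0.999, 0.029], [-0.674, -0.002, -0.739]]
eye [0.5207 0.0355 0.1177] [ 0.8438  0.0359 -0.5355]
sanding []
sanding 0.73 [[285.3522033691406, 285.2574768066406], [288.0260314941406, 203.705810546875], [365.2053527832031, 206.23626708984375], [362.5315246582031, 287.7879333496094]] [array([0.8203, 0.0113]), array([0.6753, 0.0215]), array([0.6759, 0.0641]), array([0.8243, 0.0834])]
```

View pics/w11.png

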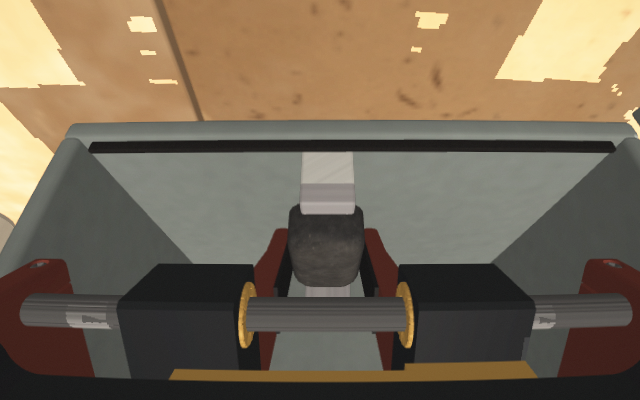

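The stop is now against the block's near face at about v = 213, and it's centred. I'll relax, release and back out along the tool axis.

```bash
python3 -m handwheel '0,0,0,-0.0003,0,0.0015,0 | 0,0,0,0,0,0,0'|grep -E 'pos|force'
python3 -m handwheel '0,0,0,0,0,0,0.6 | 0,0,0,0,0,0,0.6 | 0,0,0,0,0,0,0.6'|grep -E 'pos|force|width'
python3 -m handwheel '0,0,0,0,0,-0.02,0.6 | 0,0,0,0,0,-0.04,0.6 | 0,0,0,0,0,-0.05,0.6 | 0,0,0,0,0,-0.05,0.6 | 0,0,0,0,0,0,0.6'
python3 look.py w12 sanding seat jaw_face handle_top stone_block stone_bar
```

```text
ee_pos: [0.6821, 0.0435, 0.045]
contact_force: [6.0, 0.7, 1.9]
gripper_force: 39.9
ee_pos: [0.6789, 0.0432, 0.0429]
contact_force: [0.6, 0.7, -0.6]
grip_width: 0.598
gripper_force: 0.0
time: 26.78
ee_pos: [0.5714, 0.0387, 0.1645]
orientation: [[-0.741, -0.044, 0.671], [-0.034, 0.999, 0.028], [-0.671, -0.002, -0.741]]
contact_force: [0.7, -0.5, 0.6]
grip_width: 0.598
gripper_force: 0.0
26.775 [0.5714 0.0387 0.1645] [[-0.741, -0.044, 0.671], [-0.034, 0.999, 0.028], [-0.671, -0.002, -0.741]]
eye [0.4105 0.0308 0.2371] [ 0.842   0.0355 -0.5383]
sanding [(array([0.678 , 0.0431, 0.0347]), 0.95)]
sanding 0.79 [[307.0, 158.0], [344.0, 158.0], [344.0, 205.0], [307.0, 205.0]] [array([0.6697, 0.0228]), array([0.668 , 0.0602]), array([0.7591, 0.0684]), array([0.7613, 0.0224])]
seat [(array([ 0.6279,  0.0543, -0.0014]), 0.42)]
jaw_face [(array([0.7069, 0.0438, 0.0546]), 0.94)]
handle_top []
stone_block []
stone_bar []
stone_bar 0.44 [[478.0, 0.0], [639.0, 0.0], [639.0, 293.0], [478.0, 293.0]] [array([0.5127, 0.1347]), array([0.5025, 0.2442]), array([1.1657, 0.8528]), array([1.1552, 0.4203])]
```

View pics/w12.png

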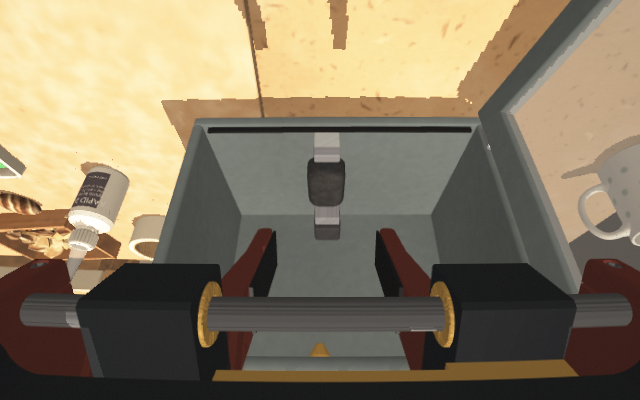

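The block is clamped: it spans (307–345, 155–207) between the stop and the jaw, and it's centred. Next I'll plan the way back to a vertical tool above the handle.

Run:
```python
from jp import *
P,R=now();s=status.observe();print(np.array(s["q"]))
for l in("handle_top","door_hinge"):
    for c in("scene","top"):
        print(l,c,[(np.array(r["xyz"]),round(r["conf"],2)) for r in models.place_of(l,cam(c))[:1]])
I=np.array([.47,.03,.30]);GI=goalR(2.5,42);c,qI=ik(I,GI);print(c,qI)
plan(P,R,I,GI,3)
H=np.array([.393,.278,.265]);best=None
x0=np.radians([35,10,110,0,60,45]);RH=goalR(-100.3,0)
f=lambda q:np.r_[(fk(q,K)[0]-H)*5,(Ro.from_matrix(fk(q,K)[1].T@RH)).as_rotvec()]
z=least_squares(f,x0,bounds=(LO,HI));qH=z.x;print(z.cost,np.degrees(qH))
rows,mz=jpath(np.radians(qI),qH,24)
print(max(np.linalg.norm(r[:3]) for r in rows))
for r in rows:print(" ".join("%g"%x for x in r))
for m in mz[::3]:print(m)
```

```text
[  2.8319  18.6557 129.9049 181.5462  10.4994  88.6465]
handle_top scene [(array([0.3989, 0.2831, 0.2012]), 0.86)]
handle_top top [(array([0.393 , 0.2763, 0.2015]), 0.85)]
door_hinge scene []
door_hinge top [(array([0.6165, 0.1876, 0.1119]), 0.78)]
1.360871081048689e-21 [  1.953   -9.5273 133.778    1.5394  13.7555 -91.9017]
[-0.02   -0.02    0.03   -0.0053 -0.0015 -0.0573]
[-0.02   -0.02    0.03   -0.0054 -0.0015 -0.0573]
[-0.02   -0.02    0.03   -0.0054 -0.0014 -0.0573]
2.1789281855234603e-22 [ 33.8464   8.9202 108.7822  -0.      62.2977  44.1464]
5.012983143797713
-0.8 1.8 4.6 0.001 0.0111 0.0035
-0.6 1.9 4.6 0.002 0.011 0.0033
-0.4 1.9 4.6 0.003 0.0108 0.0032
-0.2 1.9 4.5 0.004 0.0104 0.003
0 1.9 4.5 0.005 0.01 0.0028
0.3 1.9 4.5 0.0059 0.0095 0.0026
0.5 1.8 4.5 0.0068 0.0089 0.0024
0.7 1.7 4.4 0.0076 0.0082 0.0023
0.9 1.6 4.4 0.0084 0.0074 0.0021
1.1 1.5 4.4 0.009 0.0066 0.0019
1.2 1.4 4.4 0.0096 0.0057 0.0017
1.4 1.2 4.4 0.0101 0.0047 0.0015
1.5 1 4.4 0.0105 0.0037 0.0014
1.6 0.8 4.4 0.0108 0.0027 0.0012
1.7 0.6 4.3 0.011 0.0016 0.001
1.7 0.4 4.3 0.0111 0.0005 0.0008
1.8 0.2 4.
[... 244 characters left out ...]
 0.0079 -0.0075 -0.0006
([0.47, 0.03, 0.3], np.float64(0.293), np.float64(0.48), np.float64(0.12))
([0.47, 0.06, 0.29], np.float64(0.275), np.float64(0.49), np.float64(0.15))
([0.47, 0.1, 0.28], np.float64(0.261), np.float64(0.5), np.float64(0.19))
([0.46, 0.13, 0.28], np.float64(0.253), np.float64(0.5), np.float64(0.22))
([0.46, 0.16, 0.27], np.float64(0.25), np.float64(0.52), np.float64(0.24))
([0.44, 0.19, 0.27], np.float64(0.25), np.float64(0.52), np.float64(0.26))
([0.43, 0.22, 0.26], np.float64(0.253), np.float64(0.51), np.float64(0.28))
([0.41, 0.25, 0.26], np.float64(0.259), np.float64(0.5), np.float64(0.29))
([0.39, 0.28, 0.27], np.float64(0.265), np.float64(0.49), np.float64(0.33))
```

```bash
cat > go.py <<'E'
from jp import *
import sys
H=np.array([.396,.279,.265])
f=lambda q:np.r_[(fk(q,K)[0]-H)*5,(Ro.from_matrix(fk(q,K)[1].T@goalR(-100.3,0))).as_rotvec()]
qH=least_squares(f,np.radians([35,10,110,0,60,45]),bounds=(LO,HI)).x
q0=np.radians(status.observe()["q"]);n=int(sys.argv[1])
qm=q0.copy();qm[1]-=np.radians(15)   # first lean the upper arm back
rows,mz=jpath(q0,qm,3);print("back");[print(" ".join("%g"%x for x in r)) for r in rows] if len(sys.argv)>2 else None
rows,mz=jpath(qm if len(sys.argv)>2 else q0,qH,n)
print(max(np.linalg.norm(r[:3]) for r in rows),max(np.linalg.norm(r[3:]) for r in rows))
for r in rows:print(" ".join("%g"%x for x in r))
for m in mz[::3]:print(m)
E
python3 go.py 25 back
```

```text
back
-0 -5 0 -0.0421 -0 -0.0299
-0 -5 0 -0.0421 -0 -0.0299
-0 -5 0 -0.0421 -0 -0.0299
10.283968105745952 0.03291261156456595
-2.4 -2.8 -9.6 -0.0201 0.0213 0.0028
-2.5 -3 -9.5 -0.022 0.021 0.0031
-2.5 -3.2 -9.4 -0.0238 0.0203 0.0035
-2.6 -3.4 -9.3 -0.0253 0.0195 0.0039
-2.6 -3.6 -9.2 -0.0266 0.0184 0.0044
-2.7 -3.7 -9.1 -0.0276 0.0172 0.0048
-2.7 -3.9 -9 -0.0284 0.0158 0.0052
-2.7 -4 -9 -0.0288 0.0144 0.0055
-2.7 -4.2 -8.9 -0.0289 0.013 0.0058
-2.6 -4.3 -8.8 -0.0287 0.0117 0.0061
-2.6 -4.4 -8.7 -0.0283 0.0104 0.0062
-2.6 -4.5 -8.7 -0.0276 0.0093 0.0063
-2.6 -4.5 -8.6 -0.0267 0.0084 0.0062
-2.7 -4.6 -8.5 -0.0257 0.0077 0.006
-2.7 -4.7 -8.4 -0.0245 0.0072 0.0057
-2.7 -4.7 -8.3 -0.0233 0.007 0.0052
-2.8 -4.8 -8.2 -0.022 0.0071 0.0046
-2.8 -4.8 -8 -0.0208 0.0074 0.0038
-2.9 -4.9 -7.9 -0.0197 0.008 0.0029
-3 -5 -7.7 -0.0187 0.0088 0.0019
-3.1 -5.1 -7.5 -0.018 0.0098 0.0007
-3.2 -5.2 -7.3 -0.0174 0.011 -0.0005
-3.3 -5.3 -7.1 -0.0172 0.0123 -0.0018
-3.3 -5.4 -6.8 -0.0173 0.0137 -0.0032
-3.4 -5.6 -6.5 -0.0176 0.0151 -0.0047
([0.59, 0.04, 0.31], np.float64(0.306), np.float64(0.6), np.float64(0.13))
([0.62, 0.11, 0.36], np.float64(0.33), np.float64(0.64), np.float64(0.19))
([0.62, 0.21, 0.39], np.float64(0.334), np.float64(0.65), np.float64(0.25))
([0.59, 0.3, 0.4], np.float64(0.338), np.float64(0.62), np.float64(0.31))
([0.53, 0.37, 0.39], np.float64(0.335), np.float64(0.56), np.float64(0.39))
([0.47, 0.41, 0.35], np.float64(0.307), np.float64(0.49), np.float64(0.44))
([0.41, 0.4, 0.31], np.float64(0.277), np.float64(0.48), np.float64(0.44))
([0.38, 0.36, 0.28], np.float64(0.257), np.float64(0.48), np.float64(0.41))
([0.39, 0.3, 0.26], np.float64(0.258), np.float64(0.49), np.float64(0.35))
```

```bash
python3 -m handwheel '0,-5,0,-0.0421,0,-0.0299,0.6 | 0,-5,0,-0.0421,0,-0.0299,0.6 | 0,-5,0,-0.0421,0,-0.0299,0.6 | -2.4,-2.8,-9.6,-0.0201,0.0213,0.0028,0.6 | -2.5,-3,-9.5,-0.022,0.021,0.0031,0.6'|grep ee_pos
python3 -m handwheel '-2.5,-3.2,-9.4,-0.0238,0.0203,0.0035,0.6 | -2.6,-3.4,-9.3,-0.0253,0.0195,0.0039,0.6 | -2.6,-3.6,-9.2,-0.0266,0.0184,0.0044,0.6 | -2.7,-3.7,-9.1,-0.0276,0.0172,0.0048,0.6 | -2.7,-3.9,-9,-0.0284,0.0158,0.0052,0.6'|grep ee_pos
python3 -m handwheel '-2.7,-4,-9,-0.0288,0.0144,0.0055,0.6 | -2.7,-4.2,-8.9,-0.0289,0.013,0.0058,0.6 | -2.6,-4.3,-8.8,-0.0287,0.0117,0.0061,0.6 | -2.6,-4.4,-8.7,-0.0283,0.0104,0.0062,0.6 | -2.6,-4.5,-8.7,-0.0276,0.0093,0.0063,0.6'|grep ee_pos
python3 go.py 13
```

```text
ee_pos: [0.6153, 0.0873, 0.347]
ee_pos: [0.6157, 0.239, 0.3961]
ee_pos: [0.5354, 0.3699, 0.387]
back
9.989494481704266 0.02879114447186843
-2.7 -4.5 -8.5 -0.0268 0.0085 0.0062
-2.7 -4.6 -8.4 -0.0257 0.0077 0.006
-2.7 -4.6 -8.3 -0.0245 0.0072 0.0056
-2.7 -4.7 -8.2 -0.0232 0.007 0.0052
-2.8 -4.8 -8.1 -0.022 0.007 0.0045
-2.9 -4.8 -8 -0.0207 0.0073 0.0038
-2.9 -4.9 -7.8 -0.0196 0.0079 0.0029
-3 -5 -7.7 -0.0186 0.0086 0.0019
-3.1 -5 -7.5 -0.0178 0.0096 0.0007
-3.2 -5.1 -7.3 -0.0173 0.0108 -0.0005
-3.3 -5.2 -7.1 -0.017 0.0121 -0.0019
-3.3 -5.4 -6.8 -0.017 0.0134 -0.0033
-3.4 -5.5 -6.5 -0.0174 0.0148 -0.0047
([0.53, 0.37, 0.39], np.float64(0.333), np.float64(0.56), np.float64(0.39))
([0.47, 0.4, 0.35], np.float64(0.306), np.float64(0.49), np.float64(0.44))
([0.41, 0.4, 0.31], np.float64(0.276), np.float64(0.48), np.float64(0.44))
([0.38, 0.36, 0.28], np.float64(0.257), np.float64(0.48), np.float64(0.4))
([0.39, 0.3, 0.26], np.float64(0.258), np.float64(0.49), np.float64(0.35))
```

```bash
python3 -m handwheel '-2.7,-4.5,-8.5,-0.0268,0.0085,0.0062,0.6 | -2.7,-4.6,-8.4,-0.0257,0.0077,0.006,0.6 | -2.7,-4.6,-8.3,-0.0245,0.0072,0.0056,0.6 | -2.7,-4.7,-8.2,-0.0232,0.007,0.0052,0.6 | -2.8,-4.8,-8.1,-0.022,0.007,0.0045,0.6'|grep ee_pos
python3 -m handwheel '-2.9,-4.8,-8,-0.0207,0.0073,0.0038,0.6 | -2.9,-4.9,-7.8,-0.0196,0.0079,0.0029,0.6 | -3,-5,-7.7,-0.0186,0.0086,0.0019,0.6 | -3.1,-5,-7.5,-0.0178,0.0096,0.0007,0.6 | -3.2,-5.1,-7.3,-0.0173,0.0108,-0.0005,0.6'|grep ee_pos
python3 -m handwheel '-3.3,-5.2,-7.1,-0.017,0.0121,-0.0019,0.6 | -3.3,-5.4,-6.8,-0.017,0.0134,-0.0033,0.6 | -3.4,-5.5,-6.5,-0.0174,0.0148,-0.0047,0.6 | 0,0,0,0,0,0,0.6'
python3 look.py w13 handle_top
python3 - <<'E'
from plan import *
P,R=now();p,R2=plan(P,R,[.394,.278,.165],goalR(-100.3,0),2)
E
```

```text
ee_pos: [0.4299, 0.4073, 0.3275]
ee_pos: [0.3804, 0.3431, 0.2711]
time: 31.3
ee_pos: [0.3964, 0.2817, 0.2669]
orientation: [[0.186, 0.983, -0.004], [0.983, -0.186, 0.005], [0.004, -0.005, -1.0]]
contact_force: [-1.0, -0.5, -0.1]
grip_width: 0.596
gripper_force: 0.0
31.3 [0.3964 0.2817 0.2669] [[0.186, 0.983, -0.004], [0.983, -0.186, 0.005], [0.004, -0.005, -1.0]]
eye [0.4112 0.3504 0.4298] [-0.0521 -0.2534 -0.9659]
handle_top [(array([0.3945, 0.2755, 0.2006]), 0.82), (array([0.6791, 0.0413, 0.0363]), 0.16)]
[-0.19   -0.14   -0.26   -0.0022 -0.0004  0.0508]
[-0.19   -0.14   -0.26   -0.0021 -0.0005  0.0508]
```

View pics/w13.png

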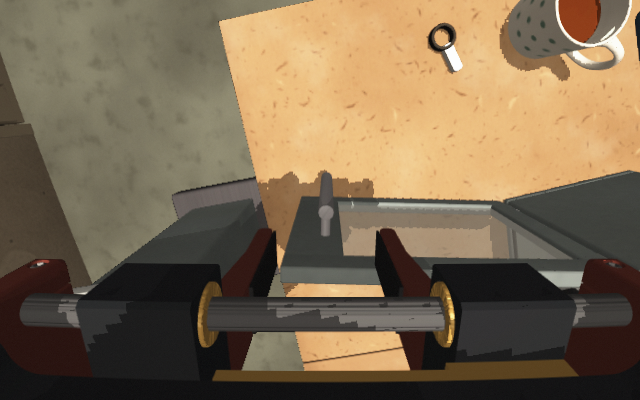

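```bash
python3 -m handwheel '0,0,0,-0.0025,-0.0004,0.05,0.5 | 0,0,0,-0.0025,-0.0004,0.05,0.4 | 0,0,0,0,0,0,0 | 0,0,0,0,0,0,0 | 0,0,0,0,0,0,0' 25
cat > arc.py <<'E'
from plan import *
P,R=now();h=np.array([.618,.187]);v=P[:2]-h;r=np.linalg.norm(v);a0=np.degrees(np.arctan2(v[1],v[0]))
rem=(-98.4-a0)%360;rem=rem-360 if rem>300 else rem
f=np.array(status.observe()["contact_force"]);u=v/r
print("r",r,"angle",a0,"remaining",rem,"radial F",f[:2]@u,"tang F",f[:2]@[-u[1],u[0]],"grip yaw",np.degrees(np.arctan2(R[1,0],R[0,0])))
w=.2385*u
for d in(10,5):
    a=np.radians(d);M=np.array([[np.cos(a),-np.sin(a)],[np.sin(a),np.cos(a)]]);print(d,(R.T@np.r_[M@w-w,0]).round(4),"fix radius",(R.T@np.r_[(.2385-r)*u,0]).round(4))
E
python3 arc.py
```

```text
time: 32.02
ee_pos: [0.3953, 0.2776, 0.1687]
orientation: [[0.187, 0.982, -0.002], [0.982, -0.187, 0.006], [0.006, -0.003, -1.0]]
contact_force: [-0.6, 0.6, 1.2]
grip_width: 0.132
gripper_force: 25.0
r 0.2404560093070925 angle 157.866119141819 remaining 103.73388085818101 radial F 0.785750481099971 tang F -0.37013231462653856 grip yaw 79.23821560131846
10 [-0.0413 -0.0046 -0.0002] fix radius [-0.0004  0.0019 -0.    ]
5 [-0.0206 -0.0032 -0.0001] fix radius [-0.0004  0.0019 -0.    ]
```

```bash
python3 -m handwheel '0,0,-5,-0.0207,-0.003,0,0 | 0,0,-10,-0.0416,-0.0046,0,0 | 0,0,-10,-0.0416,-0.0046,0,0 | 0,0,0,0,0,0,0' 25 | grep -E 'pos|force'
python3 arc.py
```

```text
ee_pos: [0.378, 0.1729, 0.1686]
contact_force: [-4.2, 0.2, 9.2]
gripper_force: 25.0
r 0.24045593302977142 angle -176.62935851185944 remaining 78.22935851185943 radial F 4.224177012794265 tang F -0.40077972679100454 grip yaw 104.28413313422082
10 [-0.0414 -0.0043 -0.0002] fix radius [-0.0004  0.0019 -0.    ]
5 [-0.0206 -0.003  -0.0001] fix radius [-0.0004  0.0019 -0.    ]
```

```bash
python3 -m handwheel '0,0,-10,-0.0416,-0.0045,0,0 | 0,0,-10,-0.0416,-0.0045,0,0 | 0,0,-10,-0.0416,-0.0045,0,0 | 0,0,0,0,0,0,0' 25 | grep -E 'pos|force'
python3 arc.py
python3 -m handwheel '0,0,-10,-0.0416,-0.0045,0,0 | 0,0,-10,-0.0416,-0.0045,0,0 | 0,0,-10,-0.0416,-0.0045,0,0 | 0,0,0,0,0,0,0' 25 | grep -E 'pos|force'
python3 arc.py
```

```text
ee_pos: [0.4181, 0.0541, 0.1686]
contact_force: [-5.8, -3.3, 18.9]
gripper_force: 25.0
r 0.23999596173608906 angle -146.3839353022752 remaining 47.9839353022752 radial F 6.64306542944467 tang F -0.39902719192736047 grip yaw 134.19657068588023
10 [-0.0414 -0.004  -0.0001] fix radius [-0.0003  0.0015  0.    ]
5 [-0.0206 -0.0029 -0.0001] fix radius [-0.0003  0.0015  0.    ]
ee_pos: [0.5138, -0.0283, 0.1686]
contact_force: [0.3, 0.6, 14.2]
gripper_force: 25.0
r 0.23920275659681897 angle -115.81992555127042 remaining 17.41992555127041 radial F -0.6918061839290951 tang F -0.033656824424911615 grip yaw 164.21977034648063
10 [-0.0414 -0.0037  0.0001] fix radius [-0.0001  0.0007  0.    ]
5 [-0.0206 -0.0027  0.0001] fix radius [-0.0001  0.0007  0.    ]
```

```bash
python3 -m handwheel '0,0,-10,-0.0414,-0.004,0,0 | 0,0,-5,-0.0207,-0.003,0,0 | 0,0,0,0,0,0,0' 25 | grep -E 'pos|force'
python3 arc.py
python3 -m handwheel '0,0,-2,-0.0083,-0.0014,0,0 | 0,0,0,0,0,0,0' 25 | grep -E 'pos|force'
python3 arc.py
```

```text
ee_pos: [0.5714, -0.0471, 0.1682]
contact_force: [0.7, 1.8, 12.5]
gripper_force: 25.0
r 0.23872351049157145 angle -101.24590895774386 remaining 2.845908957743859 radial F -1.917566164632285 tang F 0.344645523420497 grip yaw 179.21276366112116
10 [-0.0414 -0.004   0.0001] fix radius [-0.      0.0002  0.    ]
5 [-0.0206 -0.0029  0.0001] fix radius [-0.      0.0002  0.    ]
ee_pos: [0.5784, -0.0484, 0.1682]
contact_force: [0.2, 1.2, 9.9]
gripper_force: 25.0
r 0.2386931659167143 angle -99.53812588543614 remaining 1.1381258854361391 radial F -1.188587842411365 tang F 0.003515776141070464 grip yaw -178.80927395238405
10 [-0.0414 -0.0042  0.0001] fix radius [-0.      0.0002  0.    ]
5 [-0.0206 -0.003   0.    ] fix radius [-0.      0.0002  0.    ]
```

Nearly shut. I'll press in small steps until the force shows the door has met the frame.

```bash
python3 -m handwheel '0,0,-1,-0.0045,-0.0006,0,0 | 0,0,0,0,0,0,0' 25 | grep -E 'pos|force'
python3 -m handwheel '0,0,-0.5,-0.003,-0.0004,0,0 | 0,0,0,0,0,0,0' 25 | grep -E 'pos|force'
python3 -m handwheel '0,0,0,-0.003,-0.0004,0,0 | 0,0,0,0,0,0,0' 25 | grep -E 'pos|force'
python3 arc.py
```

```text
ee_pos: [0.5826, -0.049, 0.1682]
contact_force: [0.5, 0.9, 10.3]
gripper_force: 25.0
ee_pos: [0.5855, -0.0494, 0.1682]
contact_force: [0.5, 0.2, 9.4]
gripper_force: 25.0
ee_pos: [0.5864, -0.0495, 0.1681]
contact_force: [-7.8, 1.1, 16.8]
gripper_force: 25.0
r 0.23862110452410956 angle -97.613712704981 remaining -0.7862872950190081 radial F -0.09098018398416942 tang F -7.83576346639945 grip yaw -177.31286370031685
10 [-0.0414 -0.0038 -0.0001] fix radius [-0.      0.0001  0.    ]
5 [-0.0206 -0.0028 -0.0001] fix radius [-0.      0.0001  0.    ]
```

```bash
python3 -m handwheel '0,0,0,-0.0015,0,0,0 | 0,0,0,0,0,0,0 | 0,0,0,0,0,0,0.5 | 0,0,0,0,0,0,0.5 | 0,0,0,0,0,0,0.5' 25 | grep -E 'pos|force'
python3 -m handwheel '0,0,0,0,0,-0.05,0.5 | 0,0,0,0,0,-0.05,0.5 | 0,0,0,0.04,0,-0.03,0.5 | 0,0,0,0.04,0,-0.03,0.5 | 0,0,0,0,0,0,0.5'
python3 look.py w14 handle_top door_hinge sanding stone_block stone_bar
python3 - <<'E'
from h import *
for n in("scene","top"):
    p=cam(n);cv2.imwrite(f"pics/{n}9.png",p["image"])
    for l in("handle_top","sanding","stone_block","stone_bar"):
        print(n,l,[(np.array(r["xyz"]),round(r["conf"],2)) for r in models.place_of(l,p)[:1]])
E
```

```text
ee_pos: [0.5879, -0.0494, 0.165]
contact_force: [-0.5, 0.4, -1.9]
gripper_force: 0.0
time: 36.15
ee_pos: [0.5079, -0.054, 0.3275]
orientation: [[-0.999, -0.047, -0.0], [-0.047, 0.999, 0.003], [0.0, 0.003, -1.0]]
contact_force: [0.1, 1.4, -0.0]
grip_width: 0.502
gripper_force: 0.0
36.15 [ 0.5079 -0.054   0.3275] [[-0.999, -0.047, -0.0], [-0.047, 0.999, 0.003], [0.0, 0.003, -1.0]]
eye [ 0.4372 -0.0587  0.4901] [ 0.2629  0.0151 -0.9647]
handle_top [(array([ 0.5822, -0.0501,  0.1982]), 0.94)]
door_hinge [(array([0.6157, 0.1844, 0.1134]), 0.62)]
sanding []
sanding 0.67 [[295.0, 217.0], [374.0, 217.0], [374.0, 297.0], [295.0, 297.0]] [array([ 0.5957, -0.0957]), array([0.5904, 0.0221]), array([0.7258, 0.034 ]), array([ 0.7313, -0.093 ])]
stone_block [(array([ 0.4684, -0.3475, -0.0009]), 0.86)]
stone_block 0.62 [[100.43917083740234, 107.99702453613281], [132.70919799804688, 98.96141052246094], [142.41989135742188, 133.64242553710938], [110.14985656738281, 142.67803955078125]] [array([ 0.4482, -0.3722]), array([ 0.4347, -0.3243]), array([ 0.4818, -0.3146]), array([ 0.4963, -0.3635])]
stone_bar [(array([ 0.5606, -0.3147, -0.0006]), 0.79)]
stone_bar 0.9 [[141.56301879882812, 165.20138549804688], [161.72055053710938, 164.45480346679688], [163.24383544921875, 205.58355712890625], [143.0863037109375, 206.33013916015625]] [array([ 0.5289, -0.3252]), array([ 0.5266, -0.2946]), array([ 0.5899, -0.2976]), array([ 0.5926, -0.3292])]
scene handle_top [(array([ 0.588 , -0.0469,  0.2008]), 0.57)]
scene sanding []
scene stone_block [(array([ 0.4689, -0.347 ,  0.0017]), 0.66)]
scene stone_bar [(array([ 0.5585, -0.3142,  0.0021]), 0.61)]
top handle_top [(array([ 0.5827, -0.0536,  0.2016]), 0.84)]
top sanding []
top stone_block [(array([ 0.4642, -0.3479, -0.    ]), 0.72)]
top stone_bar [(array([ 0.5604, -0.3137, -0.0012]), 0.61)]
```

The network puts the handle at x ≈ .584, and contact came at .586. To be sure the door is fully shut, I'll press the handle once with closed fingers.

```bash
python3 -m handwheel '0,0,0,0,0.004,0.05,0 | 0,0,0,0,0,0.05,0 | 0,0,0,0,0,0.055,0 | 0,0,0,-0.025,0,0,0 | 0,0,0,-0.02,0,0,0'|grep -E 'pos|force|width'
python3 -m handwheel '0,0,0,-0.01,0,0,0 | 0,0,0,-0.004,0,0,0 | 0,0,0,0,0,0,0'|grep -E 'pos|force'
python3 -m handwheel '0,0,0,-0.004,0,0,0 | 0,0,0,0,0,0,0'|grep -E 'pos|force'
python3 -m handwheel '0,0,0,-0.003,0,0,0 | 0,0,0,0,0,0,0'|grep -E 'pos|force'
```

```text
ee_pos: [0.5529, -0.047, 0.169]
contact_force: [0.8, 0.5, 1.1]
grip_width: 0.008
gripper_force: 0.0
ee_pos: [0.5656, -0.0464, 0.1697]
contact_force: [-2.5, -1.0, 0.3]
gripper_force: 0.9
ee_pos: [0.5658, -0.0464, 0.1696]
contact_force: [-17.0, -1.7, 13.2]
gripper_force: 8.4
ee_pos: [0.5659, -0.0464, 0.1696]
contact_force: [-26.4, -2.9, 22.0]
gripper_force: 13.9
```

The door didn't move under 26 N, so it's fully shut. I'll back off and hand in.

```bash
python3 -m handwheel '0,0,0,0.02,0,0,0 | 0,0,0,0.04,0,0,0 | 0,0,0,0.04,0,-0.04,0 | 0,0,0,0,0,-0.05,0 | 0,0,0,0,0,0,0'
python3 -c "
from plant import bot
print(bot.close_job())"
```

```text
time: 39.22
ee_pos: [0.4761, -0.0515, 0.2642]
orientation: [[-0.999, -0.047, 0.004], [-0.047, 0.999, 0.003], [-0.005, 0.003, -1.0]]
contact_force: [0.1, -0.5, -0.3]
grip_width: 0.004
gripper_force: 0.0
the job is handed in; nothing more can be done
None
```

The job is handed in at 39 s: the sanding block is clamped flat and centred (checked before the door closed), the door is shut against its frame and the stones are where they were; I viewed 12 pictures, two over the limit of 10.

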